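# One grinding ball in each open jar, with the ball spoon

## Task

Use the ball spoon to put one steel ball from the dark stock tray into each of the two open glass jars, one ball at a time, tipping each in from just above the jar's mouth. Keep the balls clean: the gripper must not touch them, and the other two stay in the stock tray. Then stand the spoon back in its white caddy, bowl down, and leave the jars standing in their places and the closed jars and loose caps undisturbed.

Things in the scene. Friction and masses are not known exactly. Their poses are not given: they have to be found in the camera images.
- stock: dark open tray, fixed: outside 110 (x) by 120 (y) by 28 mm tall, upright walls 3 mm thick with a small outward lip, flat inner floor 3 mm above the bench, inside 104 by 114 mm; origin at the centre of its underside, x and y along its sides, z up. The balls lie in it; a ball rolls ahead of the spoon until a wall stops it, then the spoon slides under it
- ball0: a bright polished steel grinding ball that rolls and slips easily, 16 mm diameter, 17 g, loose on the flat floor of the stock tray at the start; origin at its centre. All four balls are alike: any will do
- ball1: a bright polished steel grinding ball that rolls and slips easily, 16 mm diameter, 17 g, loose on the flat floor of the stock tray at the start; origin at its centre. All four balls are alike: any will do
- ball2: a bright polished steel grinding ball that rolls and slips easily, 16 mm diameter, 17 g, loose on the flat floor of the stock tray at the start; origin at its centre. All four balls are alike: any will do
- ball3: a bright polished steel grinding ball that rolls and slips easily, 16 mm diameter, 17 g, loose on the flat floor of the stock tray at the start; origin at its centre. All four balls are alike: any will do
- carton: white open carton tray, fixed: 112 by 112 by 30 mm tall, walls 4 mm, inner floor 4 mm above the bench; origin at the centre of its underside. Four jars stand loose in it in a 2 by 2 pattern, 50 mm apart; which places hold the open ones changes
- jar_a: an OPEN, EMPTY clear glass jar standing loose in the white carton: straight-sided tube, 44 mm outside diameter, 39 mm inside, 48 mm tall, inner floor 4 mm up, 90 g; origin at the centre of its underside, z up along the jar (so the mouth is at z = 48 mm)
- jar_b: an OPEN, EMPTY clear glass jar standing loose in the white carton: straight-sided tube, 44 mm outside diameter, 39 mm inside, 48 mm tall, inner floor 4 mm up, 90 g; origin at the centre of its underside, z up along the jar (so the mouth is at z = 48 mm)
- closed_a: a CLOSED jar (already has its ball) standing in the white carton: like the open ones, with a purple screw cap 47 mm across, 57 mm tall in all; origin at the centre of its underside. Leave alone
- closed_b: a CLOSED jar (already has its ball) standing in the white carton: like the open ones, with a purple screw cap 47 mm across, 57 mm tall in all; origin at the centre of its underside. Leave alone
- cap_a: a purple screw cap lying on the bench, 47 mm across, 15 mm tall, origin under its centre. Leave alone
- cap_b: a purple screw cap lying on the bench, 47 mm across, 15 mm tall, origin under its centre. Leave alone
- caddy: white holder for the spoon, fixed: open-topped box 51 (x) by 42 (y) by 44 mm tall, walls 3 mm, inside 45 by 36 mm, on a thin foot plate 66 by 56 mm; origin at the centre of its underside, z up. At the start the spoon stands in it, bowl flat on the inner floor, nose towards +x, spoon origin 2.5 mm to +x of the centre, handle leaning back over the -x wall (over the robot's right)
- caddy_floor (a point): centre of the caddy's inner floor (4 mm above its origin)
- spoon: steel ball spoon, 60 g, pocket for just one ball. Origin under the pocket floor, below the centre of a seated ball; x to the nose, y across, z up when level. Handle: straight bar 8 by 4 mm from (-9, 0, 12) mm, rising backwards at 65 degrees along (-0.423, 0, 0.906) for 130 mm; its last 60 mm are a yellow grip 14 mm wide (y) by 10 mm thick. Reads none while held
- spoon_grip (a point): middle of the spoon's yellow grip, 100 mm up the handle, at (-51.6, 0, 102.6) mm in the spoon's frame; pinch it across y (14 mm wide), e.g. with the fingers pointing down along the handle
- spoon_pocket (a point): centre of a seated ball, at (0, 0, 9.5) mm in the spoon's frame. Pocket floor 1.5 mm thick, flat from x = -10 to +2 mm, then a ramp rises at 22 degrees to the nose. Back plate 14 mm tall at x = -9 mm; cheeks 11 mm tall, 18 mm apart inside, 21 mm over all, flaring to 24 mm at the ramp
- spoon_nose (a point): middle of the nose edge, at (11.8, 0, 5) mm in the spoon's frame, lower corner at z = 4 mm. With the spoon 20 to 25 degrees nose down the ramp lies along a floor; sliding within 1.5 mm of the floor but not pressed on it, it goes under a ball held by a wall; tipped back level, or a little nose up, the ball rolls into the pocket; it rolls out over the nose when tipped well past 30 degrees nose down

How it is judged:
By the outcome, as a careful person would: the job done as asked, in the order asked, and still so for the second after the job is handed in, with the robot touching nothing.
It also fails if it takes over 72 s, if anything falls off the work surface, if the arm or the gripper's body presses on something with over 40 N, if the wrist force passes 120 N, or if a joint passes its speed limit or range.

## Robot

A 6-joint arm with a two-finger parallel gripper is mounted at the origin on the work surface. World frame = base frame: x ahead of the robot, y to its left, z up, the work surface at z = 0. Lengths are in m, angles in degrees, forces in N, time in s.
With the tool pointing down it reaches from about 0.25 to 0.725 m from the base axis. Payload 9.7 kg.
Tool frame: the origin (TCP) lies where the fingers leave the gripper's body, on its centre line; the fingertips stand 73 mm ahead of it and the grasp point (between the pads) lies 54 mm ahead of it; y points along the fingers, x is the direction in which the jaws open and shut, and the axes are right-handed (so a half turn about y gives the same grasp; the last joint's range is limited). The gripper opens to 85 mm and grips with 20 to 120 N. Pads are 22 mm wide; open, the fingers measure 114 mm over their backs; the gripper's body (76 mm by 85 mm) begins 54 mm behind the grasp point. The pads swing forward as they close: fully open they stand 13 mm farther back than shut.
Start: joints at [73.74, 4.979, 10.078, 95.1, 0, 90], TCP at [0.154, 0.528, 0.304] pointing down, gripper open.
Joint ranges: [-179.16, 179.16], [-48.56, 103.87], [-65.8, 70.77], [-126.05, 130.52], [-82.76, 87.17], [-180, 180]. Speed limits (degrees/s): [127.2, 127.2, 147.25, 180, 180, 180].

## Interface

Orientations are given as [roll, pitch, yaw] about the fixed x, y, z axes, in that order (R = Rz(yaw) Ry(pitch) Rx(roll)).
In Python, from workcell import sensors, imaging, bot, models gives the robot as it stands.
- The arm moves only by the tool arm_command, never from a script. Its argument "rows" is one flat list of numbers, 7 for each row, row after row: the shift along the tool's x, y, z in cm, then the turn, a rotation vector about the tool's x, y, z in degrees, then the gripper's target within -1 to 1 (fully open at 1, half-way at 0, shut at -1). A call has 1 to 12 rows; each row is the pose to reach, as a shift and turn from the pose commanded when the call began, along the tool's axes at that moment; what a row does not reach only later rows make up. A row lasts 1/12 s, in which the tool goes at most 41.7 mm and 7.16 degrees, less where a joint would pass 70% of its speed; a pose out of reach is approached as far as the arm can. A call with a gripper value outside its range is refused whole. The fingers move at their own pace and stop on an object; "force" is the grip in N (left out, the last holds). Time passes only in rows, so rows that repeat a pose let the fingers close. It gives the time, the measured TCP pose, the force and the opening at its end, in the units of the state.
- sensors.get_obs(): the state, without advancing time (a new reading comes with each control period).
- imaging.camera(name): name is "scene" or "side" or "wrist"; returns a dict with "pixels" (420x560x3 uint8, blue, green, red), "z_map" (420x560 float32, m along the optical axis (not along the pixel's ray), 0 where there is no reading), "camera_matrix" (3x3 intrinsics, pixels), "D" ([k1, k2, p1, p2, k3] as OpenCV has them; the pictures are not rectified), "world_from_camera" (4x4, takes a point from camera to world coordinates). Camera axes: x right, y up, looking along -z (the intrinsics and any distortion apply to the point x, -y, -z); pixel columns grow to the right and rows downward; lengths in m; the calibration is good to about 2 mm. A picture is of the moment at which its call begins.
- bot.job_done(): hands the job in, once; it reports no verdict.
Trained networks look in the newest picture that a camera, given by its name, has taken for a name from the list of things; names that differ only in an ending like _2 or _b are one class to them, and where a whole thing is asked for, a point or a joint stands for the part that bears it (a point fixed in the world has none). Each returns a list of dicts, best first, with "conf" (0 to 1); they miss things now and then, are a little off and sometimes report something else, mostly with a low value. They report only what shows in the picture. A call takes as long as a camera call.
- models.search_frame(thing, camera): "extent" ([centre column, centre row, width, height] in pixels, round what is visible of it).
- models.spot_point(thing, camera): "location" ([column, row] in pixels: a listed point, or the origin of a listed thing).
The state is a dict: "time": time; "q": joint angles; "qd": joint speeds; "joint_efforts": joint torques, N m; "ee_pos": TCP position; "tcp_rot": TCP orientation; "wrist_force": force on the tool from outside, world axes, zero at the start; "torque": the same for the moment, N m; "opening": finger opening in m.
Only numpy, scipy, OpenCV 4.12 (cv2) and the standard library are available. Lean on these libraries where they do the work, as an engineer would, in place of code of your own. Each camera call takes 0.05 s, during which the arm holds its last target.

## Working session

There is one attempt and no reset: what is moved stays moved. The work goes in short steps, Python scripts to look and compute and a tool call to move; the robot and the scene stay as the last step left them, time stands still between calls to the robot, and variables do not carry over. Pictures are saved under pics/ and viewed, and the job is handed in when it is done.

Besides the shell and the picture viewer there is one more tool, called by a JSON object that holds its "name" and its "arguments", one argument or row to a line. arm_command: Moves the arm, as the interface text tells. Its arguments: {"type":"object","properties":{"rows":{"type":"array","items":{"type":"number"}},"force":{"type":"number"}},"required":["rows"]}

```bash
ls -la; mkdir -p pics
python3 - <<'E'
from workcell import sensors, imaging, bot, models
import cv2,numpy as np
print(sensors.get_obs())
for n in ["scene","side","wrist"]:
    c=imaging.camera(n); cv2.imwrite(f"pics/{n}0.png",c["pixels"]); print(n,c["camera_matrix"].round(1).tolist(),c["D"],c["world_from_camera"].round(3).tolist())
E
```

```text
total 12
drwxr-xr-x  3 agent agent 4096 Dec  7 14:55 .
drwxr-xr-x 23 root  root  4096 Dec  7 14:54 ..
drwxr-xr-x  2 agent agent 4096 Dec  7 14:55 pics
{'time': 0.0, 'q': array([ 7.37382346e+01,  5.01130601e+00,  1.00329611e+01,  9.50969203e+01,
       -4.41807016e-04,  9.00003139e+01]), 'qd': array([-0.05078191,  0.06502634, -0.02686967, -0.00065509,  0.06344015,
       -0.12564666]), 'joint_efforts': array([-1.42451468e-04, -5.20386529e+01,  4.64809048e+01,  1.60941010e-02,
       -2.54491238e-05,  3.62357014e-06]), 'ee_pos': array([0.15398148, 0.52787718, 0.30316764]), 'tcp_rot': array([-9.00004422e+01,  7.52652084e-02,  7.37379208e+01]), 'wrist_force': array([-0.21273184,  0.02983337,  0.24540453]), 'torque': array([0.01632658, 0.03069452, 0.00953085]), 'opening': 0.0854460326883247}
scene [[520.7, 0.0, 278.1], [0.0, 520.7, 220.9], [0.0, 0.0, 1.0]] [-0.0922815  0.         0.         0.         0.       ] [[0.129, -0.839, 0.529, 1.07], [0.992, 0.11, -0.067, -0.059], [-0.002, 0.533, 0.846, 0.901], [0.0, 0.0, 0.0, 1.0]]
side [[524.0, 0.0, 274.9], [0.0, 524.0, 209.5], [0.0, 0.0, 1.0]] [0.05061115 0.         0.         0.         0.        ] [[0.911, 0.218, -0.35, 0.187], [-0.412, 0.451, -0.791, -0.872], [-0.014, 0.865, 0.501, 0.645], [0.0, 0.0, 0.0, 1.0]]
wrist [[343.4, 0.0, 278.2], [0.0, 343.4, 208.8], [0.0, 0.0, 1.0]] [-0.0089535  0.         0.         0.         0.       ] [[0.279, -0.928, -0.248, 0.092], [0.96, 0.27, 0.073, 0.547], [-0.001, -0.259, 0.966, 0.373], [0.0, 0.0, 0.0, 1.0]]
```

View pics/scene0.png

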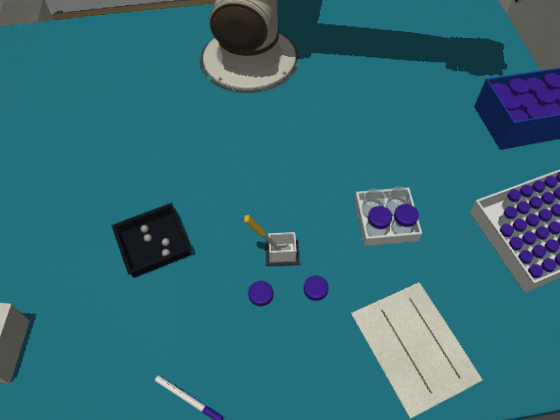

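View pics/side0.png

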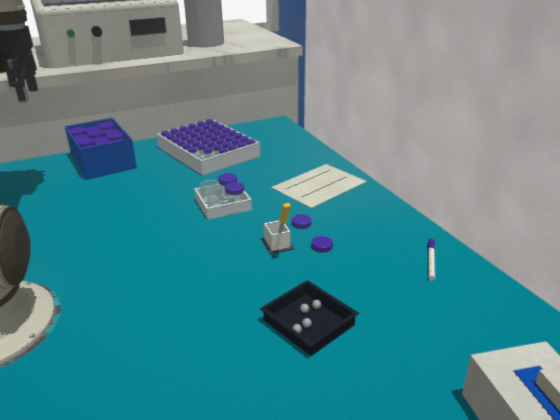

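View pics/wrist0.png

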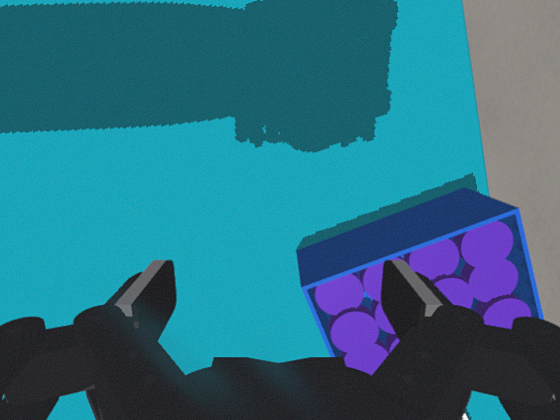

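```bash
cat > h.py <<'E'
from workcell import sensors, imaging, bot, models
import cv2,numpy as np
from scipy.spatial.transform import Rotation as Ro
np.set_printoptions(precision=4,suppress=True)
def rays(c,uv):
    n=cv2.undistortPoints(np.array(uv,float).reshape(-1,1,2),c["camera_matrix"],np.array(c["D"],float)).reshape(-1,2)
    return np.c_[n[:,0],-n[:,1],-np.ones(len(n))]
def onplane(c,uv,z):
    T=c["world_from_camera"]; d=rays(c,uv)@T[:3,:3].T; o=T[:3,3]
    return o+d*((z-o[2])/d[:,2])[:,None]
def cloud(c):
    h,w=c["z_map"].shape; v,u=np.mgrid[:h,:w]
    T=c["world_from_camera"]; p=rays(c,np.c_[u.ravel(),v.ravel()])*c["z_map"].ravel()[:,None]
    return (p@T[:3,:3].T+T[:3,3]).reshape(h,w,3)
def proj(c,P):
    T=c["world_from_camera"]; p=(np.atleast_2d(P)-T[:3,3])@T[:3,:3]
    p=p*[1,-1,-1]
    return cv2.projectPoints(p.reshape(-1,1,3),np.zeros(3),np.zeros(3),c["camera_matrix"],np.array(c["D"],float))[0].reshape(-1,2)
E
python3 - <<'E'
from h import *
for n in ["scene","side"]:
    c=imaging.camera(n); P=cloud(c); np.save(n+"_P.npy",P)
    print(n)
    for t in ["stock","ball0","carton","jar_a","closed_a","cap_a","caddy","caddy_floor","spoon","spoon_grip","spoon_pocket","spoon_nose"]:
        r=models.spot_point(t,n)
        for k in r[:5]:
            u,v=map(int,k["location"]); print(t,np.round(k["location"],1),round(k["conf"],2),P[v,u], onplane(c,[k["location"]],0)[0])
    g=c["z_map"]>0; print(g.mean(), [np.median(P[y0:y0+20,x0:x0+20,2]) for x0,y0 in [(100,120),(300,330)]])
    if n=="scene":
        crops=[(100,190,110,100),(230,160,200,140)]
    else: crops=[(250,270,120,90),(180,160,160,110)]
    for i,(x,y,w,h) in enumerate(crops):
        s=min(800/w,600/h); cv2.imwrite(f"pics/{n}_crop{i}.png",cv2.resize(c["pixels"][y:y+h,x:x+w],None,fx=int(s),fy=int(s),interpolation=cv2.INTER_CUBIC))
E
```

```text
scene
stock [154.  239.8] 0.84 [ 0.5179 -0.2415  0.0017] [ 0.5188 -0.2418  0.    ]
stock [282.1 250.8] 0.27 [0.5992 0.0071 0.0438] [0.5769 0.0104 0.    ]
ball0 [166.9 241.3] 0.6 [ 0.5345 -0.2148  0.0162] [ 0.5256 -0.2159  0.    ]
ball0 [144. 239.] 0.57 [ 0.5225 -0.259   0.0134] [ 0.5143 -0.262  -0.    ]
ball0 [167.  253.7] 0.57 [ 0.5601 -0.2138  0.0132] [ 0.5541 -0.2162  0.    ]
ball0 [143.3 226.8] 0.54 [ 0.4943 -0.2604  0.0174] [ 0.4849 -0.2637  0.    ]
carton [386.5 220.7] 0.95 [0.5702 0.2117 0.0619] [ 0.5351  0.2324 -0.    ]
carton [283.7 250.1] 0.28 [0.5981 0.0091 0.0414] [0.5758 0.0138 0.    ]
jar_a [369.9 214.3] 0.88 [0.551  0.1831 0.0593] [ 0.5154  0.2018 -0.    ]
jar_a [392.4 204.6] 0.65 [0.5212 0.2402 0.0393] [0.4978 0.2543 0.    ]
closed_a [374.4 228.5] 0.96 [0.5732 0.1906 0.0419] [ 0.5502  0.2033 -0.    ]
closed_a [404.3 231. ] 0.81 [0.5778 0.2532 0.0247] [0.5641 0.2626 0.    ]
cap_a [317.7 289.1] 0.95 [0.6746 0.0628 0.016 ] [0.6678 0.0663 0.    ]
cap_a [262.7 296.2] 0.66 [ 0.6747 -0.0402  0.0147] [ 0.6687 -0.0386  0.    ]
cap_a [146.  241.1] 0.52 [ 0.5233 -0.2566  0.0063]
[... 1549 characters left out ...]
.    ]
closed_a [229.1 196.2] 0.47 [0.5353 0.1874 0.0419] [0.5594 0.2598 0.    ]
cap_a [303.9 221.3] 0.8 [0.6636 0.0463 0.0149] [0.6762 0.066  0.    ]
cap_a [321.6 247.5] 0.65 [ 0.649  -0.0664  0.0159] [ 0.661  -0.0482  0.    ]
cap_a [298.6 331.3] 0.17 [ 0.4931 -0.2693  0.0124] [ 0.4997 -0.2586  0.    ]
caddy [325.5 247.3] 0.3 [ 0.6596 -0.065   0.012 ] [ 0.669  -0.0511  0.    ]
caddy_floor [278.7 241.7] 0.96 [ 0.5713 -0.0168  0.0238] [0.5862 0.0127 0.    ]
spoon [276.3 240.3] 0.53 [ 0.5682 -0.0133  0.0251] [0.5838 0.0202 0.    ]
spoon_grip [284.4 215.2] 0.58 [ 0.5728 -0.0447  0.103 ] [0.6468 0.1114 0.    ]
0.9959396258503401 [np.float64(0.07847162062145169), np.float64(0.009997541712615632)]
```

View pics/scene_crop0.png

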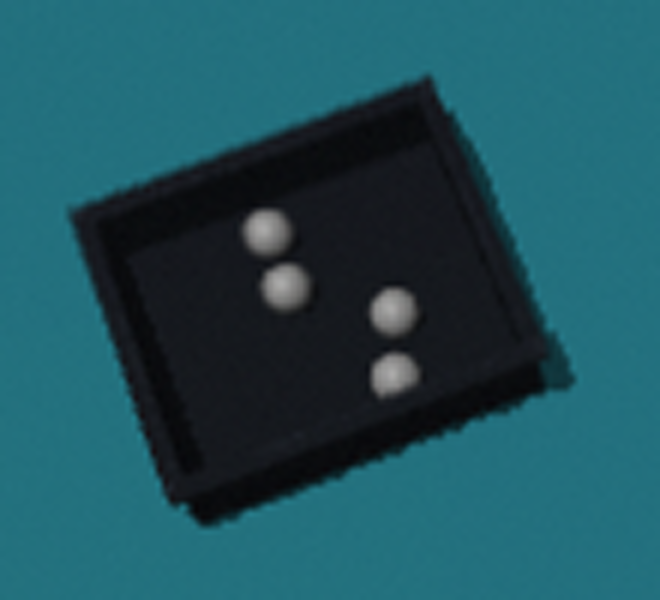

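View pics/scene_crop1.png

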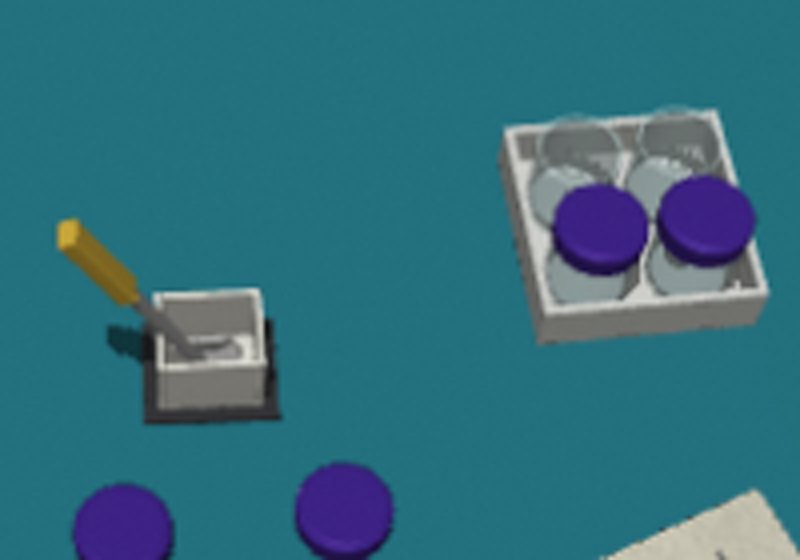

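View pics/side_crop1.png

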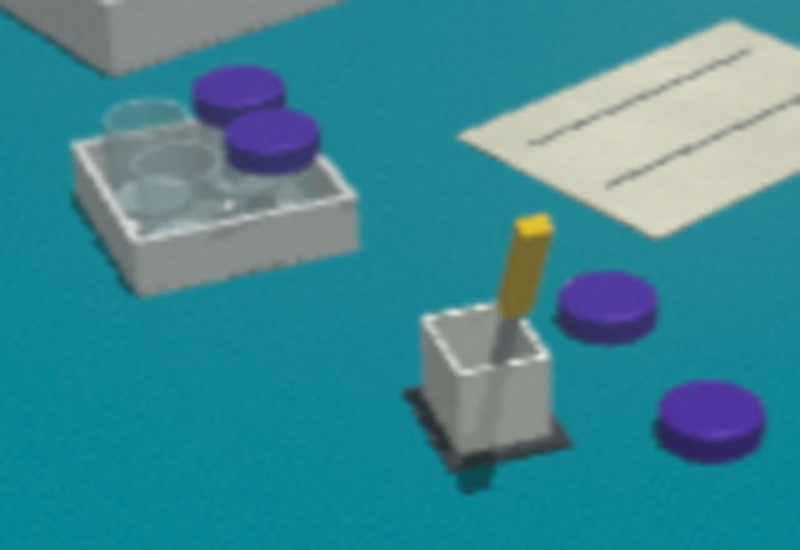

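```bash
cat > fit.py <<'E'
from h import *
from scipy.optimize import least_squares
def fit(c,uv,w,h,z,x0):
    loc=np.array([[-w/2,-h/2],[-w/2,h/2],[w/2,h/2],[w/2,-h/2]])
    def f(p):
        R=np.array([[np.cos(p[2]),-np.sin(p[2])],[np.sin(p[2]),np.cos(p[2])]])
        return (proj(c,np.c_[loc@R.T+p[:2],np.full(4,z)])-uv).ravel()
    r=least_squares(f,x0); return r.x,np.abs(r.fun).max()
E
python3 - <<'E'
from fit import *
s=imaging.camera("scene")
cr=lambda a,o,k:(np.array(a,float)+0.5)/k-0.5+np.array(o)
# order: (-x,-y),(-x,+y),(+x,+y),(+x,-y) in world-ish
st=cr([(72,212),(430,78),(548,350),(178,500)],(100,190),6)
p=onplane(s,st,.028); print("stock corners",p[:,:2], [np.linalg.norm(p[i]-p[(i+1)%4]) for i in range(4)])
ca=cr([(505,128),(715,112),(768,293),(540,317)],(230,160),4)
x,e=fit(s,ca,.112,.112,.03,[.53,.23,0]); print("carton",x[:2],np.degrees(x[2]),e)
p=onplane(s,ca,.03); print([np.linalg.norm(p[i]-p[(i+1)%4]) for i in range(4)])
cd=cr([(153,295),(260,290),(266,362),(157,370)],(230,160),4)
x,e=fit(s,cd,.042,.051,.044,[.58,.01,0]); print("caddy",x[:2],np.degrees(x[2]),e)
p=onplane(s,cd,.044); print(p[:,:2],[np.linalg.norm(p[i]-p[(i+1)%4]) for i in range(4)])
b=imaging.camera
for uv in [(268,232),(286,288),(394,312),(394,375)]:
    print("ball",onplane(s,cr([uv],(100,190),6),.011))
for uv in [(68,240)]: pass
for uv in [(600,228),(706,221)]: print("cap top",onplane(s,cr([uv],(230,160),4),.061-0.004))
for uv in [(578,150),(680,145)]: print("jar rim",onplane(s,cr([uv],(230,160),4),.052))
for uv in [(122,530),(344,508)]: print("cap",onplane(s,cr([uv],(230,160),4),.015))
d=imaging.camera("side")
cs=cr([(140,240),(72,148),(275,108),(354,195)],(180,160),5)
# side view
p=onplane(d,cs,.03); print("carton side",p[:,:2],p[:,:2].mean(0),[np.linalg.norm(p[i]-p[(i+1)%4]) for i in range(4)])
cs=cr([(462,374),(424,318),(510,303),(548,354)],(180,160),5)
p=onplane(d,cs,.044); print("caddy side",p[:,:2],p[:,:2].mean(0),[np.linalg.norm(p[i]-p[(i+1)%4]) for i in range(4)])
E
```

```text
stock corners [[ 0.4904 -0.321 ]
 [ 0.4521 -0.2008]
 [ 0.5633 -0.165 ]
 [ 0.6025 -0.2832]] [np.float64(0.12619617922064497), np.float64(0.11679392655818865), np.float64(0.12452393016899994), np.float64(0.11829092740472494)]
carton [0.5332 0.2298] -1.9659140239221913 0.7298888692456273
[np.float64(0.11072638526146227), np.float64(0.10992593797226856), np.float64(0.11452821599913669), np.float64(0.11261663201521568)]
caddy [0.5817 0.0092] -3.853270858120007 0.6289491441276311
[[ 0.5597 -0.015 ]
 [ 0.5636  0.0363]
 [ 0.603   0.0334]
 [ 0.6006 -0.018 ]] [np.float64(0.05141264903120973), np.float64(0.039535374917178165), np.float64(0.051374531742456285), np.float64(0.04103324216692948)]
ball [[ 0.4958 -0.2593  0.011 ]]
ball [[ 0.5186 -0.2531  0.011 ]]
ball [[ 0.5325 -0.2173  0.011 ]]
ball [[ 0.5564 -0.2176  0.011 ]]
cap top [[0.5581 0.2029 0.057 ]]
cap top [[0.5609 0.2552 0.057 ]]
jar rim [[0.5086 0.2042 0.052 ]]
jar rim [[0.5121 0.2558 0.052 ]]
cap [[ 0.6666 -0.0428  0.015 ]]
cap [[0.669  0.0612 0.015 ]]
carton side [[0.4768 0.1762]
 [0.4749 0.2804]
 [0.5827 0.2774]
 [0.5846 0.173 ]] [0.5298 0.2267] [np.float64(0.10419925715329391), np.float64(0.10781941560153609), np.float64(0.10438419212298412), np.float64(0.10777216634481826)]
caddy side [[ 0.5578 -0.0163]
 [ 0.5613  0.0323]
 [ 0.6006  0.0274]
 [ 0.5975 -0.0177]] [0.5793 0.0064] [np.float64(0.04863131204492657), np.float64(0.039599690727255145), np.float64(0.045264784733763275), np.float64(0.03965839125083452)]
```

View pics/side_crop0.png

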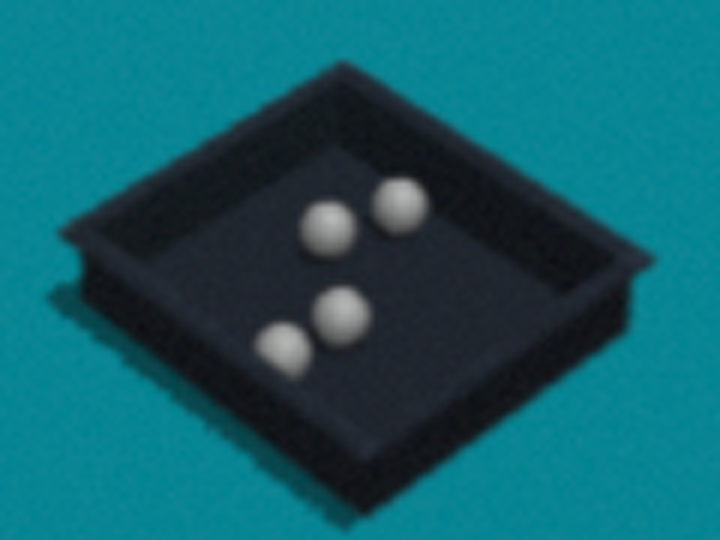

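```bash
cat > plan.py <<'E'
from h import *
import json,sys
s,cc=np.sin(np.radians(25)),np.cos(np.radians(25))
M=np.array([[0,s,cc],[-1,0,0],[0,-cc,s]])
GR=np.array([-9,0,12])/1e3+0.1*np.array([-s,0,cc])
GY=0.054
HO=np.zeros(3) # correction: in-hand offset
def tcp(pos,yaw,pitch,back=0.0,ref=(0,0,0)):
    """pos = world pos of spoon-frame point ref"""
    Rs=Ro.from_euler('z',yaw,degrees=True).as_matrix()@Ro.from_euler('y',pitch,degrees=True).as_matrix()
    R=Rs@M
    o=np.array(pos)-Rs@np.array(ref)
    g=o+Rs@GR
    return g-R[:,1]*(GY+back),R
def load():
    j=json.load(open("cmd.json")); return np.array(j["p"]),np.array(j["R"])
def rows(targets,commit=True):
    """targets list of (p,R,grip) each; prints rounded rows"""
    p0,R0=load(); out=[]
    for p,R,g in targets:
        d=np.round(R0.T@(p-p0)*100,2); w=np.round(Ro.from_matrix(R0.T@R).as_rotvec(degrees=True),1)
        out.append([*d,*w,g])
    if commit:
        d=np.array(out[-1][:3])/100; w=out[-1][3:6]
        p=p0+R0@d; R=R0@Ro.from_rotvec(w,degrees=True).as_matrix()
        json.dump(dict(p=p.tolist(),R=R.tolist()),open("cmd.json","w"))
    print("ROWS",len(out)); print(json.dumps([float(round(x,2))+0.0 for r in out for x in r]))
def interp(p0,R0,p1,R1,n,g):
    rv=Ro.from_matrix(R0.T@R1).as_rotvec()
    o=[]
    for i in range(1,n+1):
        t=i/n; t=t*t*(3-2*t)
        o.append((p0+(p1-p0)*t,R0@Ro.from_rotvec(rv*t).as_matrix(),g))
    return o
E
python3 - <<'E'
from plan import *
R=Ro.from_euler('xyz',[-90,0,73.74],degrees=True).as_matrix()
json.dump(dict(p=[.154,.528,.304],R=R.tolist()),open("cmd.json","w"))
yaw=86.; c=np.array([.5805,.008]); n=np.array([np.cos(np.radians(yaw)),np.sin(np.radians(yaw))])
pos=np.r_[c+.0025*n,.004]
p,R1=tcp(pos,yaw,0,back=.09)
print(p,Ro.from_matrix(R1).as_euler('xyz',degrees=True),sensors.get_obs()["time"])
p0,R0=load()
rows([(p,R1,1)]*12)
E
```

```text
[ 0.5729 -0.1014  0.2371] [-65.   0.  -4.] 1.55
ROWS 12
[-48.69, 6.69, -57.83, 21.0, 76.4, -16.9, 1.0, -48.69, 6.69, -57.83, 21.0, 76.4, -16.9, 1.0, -48.69, 6.69, -57.83, 21.0, 76.4, -16.9, 1.0, -48.69, 6.69, -57.83, 21.0, 76.4, -16.9, 1.0, -48.69, 6.69, -57.83, 21.0, 76.4, -16.9, 1.0, -48.69, 6.69, -57.83, 21.0, 76.4, -16.9, 1.0, -48.69, 6.69, -57.83, 21.0, 76.4, -16.9, 1.0, -48.69, 6.69, -57.83, 21.0, 76.4, -16.9, 1.0, -48.69, 6.69, -57.83, 21.0, 76.4, -16.9, 1.0, -48.69, 6.69, -57.83, 21.0, 76.4, -16.9, 1.0, -48.69, 6.69, -57.83, 21.0, 76.4, -16.9, 1.0, -48.69, 6.69, -57.83, 21.0, 76.4, -16.9, 1.0]
```

Run:
```python
from plan import *
R=Ro.from_euler('xyz',[-90,0,73.74],degrees=True).as_matrix()
json.dump(dict(p=[.154,.528,.304],R=R.tolist()),open("cmd.json","w"))
p1=np.array([0.5729,-0.1014,0.2371]);R1=Ro.from_euler('xyz',[-65,0,-4],degrees=True).as_matrix()
p0,R0=load()
it=interp(p0,R0,p1,R1,2,1)
rows([it[0]]*12)
rows([it[1]]*12)
```

```text
ROWS 12
[-24.35, 3.34, -28.92, 10.5, 38.2, -8.5, 1.0, -24.35, 3.34, -28.92, 10.5, 38.2, -8.5, 1.0, -24.35, 3.34, -28.92, 10.5, 38.2, -8.5, 1.0, -24.35, 3.34, -28.92, 10.5, 38.2, -8.5, 1.0, -24.35, 3.34, -28.92, 10.5, 38.2, -8.5, 1.0, -24.35, 3.34, -28.92, 10.5, 38.2, -8.5, 1.0, -24.35, 3.34, -28.92, 10.5, 38.2, -8.5, 1.0, -24.35, 3.34, -28.92, 10.5, 38.2, -8.5, 1.0, -24.35, 3.34, -28.92, 10.5, 38.2, -8.5, 1.0, -24.35, 3.34, -28.92, 10.5, 38.2, -8.5, 1.0, -24.35, 3.34, -28.92, 10.5, 38.2, -8.5, 1.0, -24.35, 3.34, -28.92, 10.5, 38.2, -8.5, 1.0]
ROWS 12
[-1.07, -4.98, -37.6, 10.5, 38.2, -8.4, 1.0, -1.07, -4.98, -37.6, 10.5, 38.2, -8.4, 1.0, -1.07, -4.98, -37.6, 10.5, 38.2, -8.4, 1.0, -1.07, -4.98, -37.6, 10.5, 38.2, -8.4, 1.0, -1.07, -4.98, -37.6, 10.5, 38.2, -8.4, 1.0, -1.07, -4.98, -37.6, 10.5, 38.2, -8.4, 1.0, -1.07, -4.98, -37.6, 10.5, 38.2, -8.4, 1.0, -1.07, -4.98, -37.6, 10.5, 38.2, -8.4, 1.0, -1.07, -4.98, -37.6, 10.5, 38.2, -8.4, 1.0, -1.07, -4.98, -37.6, 10.5, 38.2, -8.4, 1.0, -1.07, -4.98, -37.6, 10.5, 38.2, -8.4, 1.0, -1.07, -4.98, -37.6, 10.5, 38.2, -8.4, 1.0]
```

{"name": "arm_command", "arguments": {
  "rows": [-24.35,3.34,-28.92,10.5,38.2,-8.5,1.0,-24.35,3.34,-28.92,10.5,38.2,-8.5,1.0,-24.35,3.34,-28.92,10.5,38.2,-8.5,1.0,-24.35,3.34,-28.92,10.5,38.2,-8.5,1.0,-24.35,3.34,-28.92,10.5,38.2,-8.5,1.0,-24.35,3.34,-28.92,10.5,38.2,-8.5,1.0,-24.35,3.34,-28.92,10.5,38.2,-8.5,1.0,-24.35,3.34,-28.92,10.5,38.2,-8.5,1.0,-24.35,3.34,-28.92,10.5,38.2,-8.5,1.0,-24.35,3.34,-28.92,10.5,38.2,-8.5,1.0,-24.35,3.34,-28.92,10.5,38.2,-8.5,1.0,-24.35,3.34,-28.92,10.5,38.2,-8.5,1.0]
}}

```text
time: 2.55
ee_pos: [0.3635, 0.2132, 0.2706]
tcp_rot: [-77.5, -4.5, 34.8]
wrist_force: [-0.5, -0.1, 0.1]
opening: 0.0852
```

{"name": "arm_command", "arguments": {
  "rows": [-1.07,-4.98,-37.6,10.5,38.2,-8.4,1.0,-1.07,-4.98,-37.6,10.5,38.2,-8.4,1.0,-1.07,-4.98,-37.6,10.5,38.2,-8.4,1.0,-1.07,-4.98,-37.6,10.5,38.2,-8.4,1.0,-1.07,-4.98,-37.6,10.5,38.2,-8.4,1.0,-1.07,-4.98,-37.6,10.5,38.2,-8.4,1.0,-1.07,-4.98,-37.6,10.5,38.2,-8.4,1.0,-1.07,-4.98,-37.6,10.5,38.2,-8.4,1.0,-1.07,-4.98,-37.6,10.5,38.2,-8.4,1.0,-1.07,-4.98,-37.6,10.5,38.2,-8.4,1.0,-1.07,-4.98,-37.6,10.5,38.2,-8.4,1.0,-1.07,-4.98,-37.6,10.5,38.2,-8.4,1.0]
}}

```text
time: 3.55
ee_pos: [0.573, -0.0996, 0.2368]
tcp_rot: [-65.0, 0.1, -3.9]
wrist_force: [-0.4, 0.7, 0.8]
opening: 0.0855
```

Run:
```python
from plan import *
p,R=load(); print(p,Ro.from_matrix(R).as_euler('xyz',degrees=True))
o=sensors.get_obs(); print(o["time"],o["ee_pos"],o["tcp_rot"],o["q"],o["wrist_force"])
c=imaging.camera("wrist"); cv2.imwrite("pics/wrist1.png",c["pixels"])
np.savez("w1.npz",**{k:np.array(v) for k,v in c.items()})
for t in ["spoon_grip","caddy_floor","spoon_pocket","spoon_nose"]:
    print(t,[(np.round(k["location"],1),round(k["conf"],2)) for k in models.spot_point(t,"wrist")[:2]])
```

```text
[ 0.5729 -0.1014  0.2371] [-65.012    0.0311  -3.9591]
3.55 [ 0.573  -0.0996  0.2368] [-64.9842   0.0904  -3.8604] [-18.445   13.0744   9.4661  93.1798  24.1346  73.9826] [-0.3919  0.7172  0.8221]
spoon_grip [(array([275.5, 225.8]), 0.59)]
caddy_floor [(array([277.6, 184.7]), 0.63), (array([241.2,  12.4]), 0.26)]
spoon_pocket [(array([276.8, 183.7]), 0.9)]
spoon_nose [(array([275.7, 173.8]), 0.77)]
```

View pics/wrist1.png

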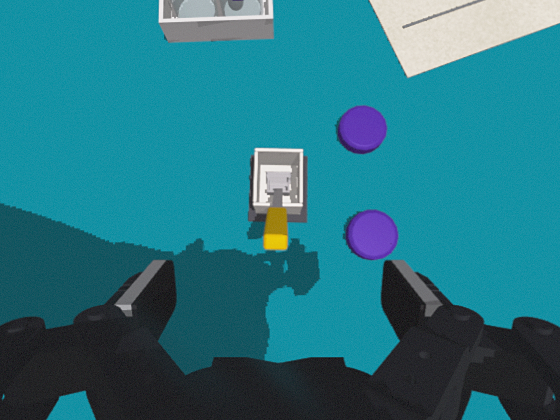

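Run:
```python
from fit import *
c=dict(np.load("w1.npz"))
img=c["pixels"][135:260,235:320]; cv2.imwrite("pics/w1c.png",cv2.resize(img,None,fx=4.8,fy=4.8,interpolation=cv2.INTER_CUBIC))
```

```text
(no output)
```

View pics/w1c.png

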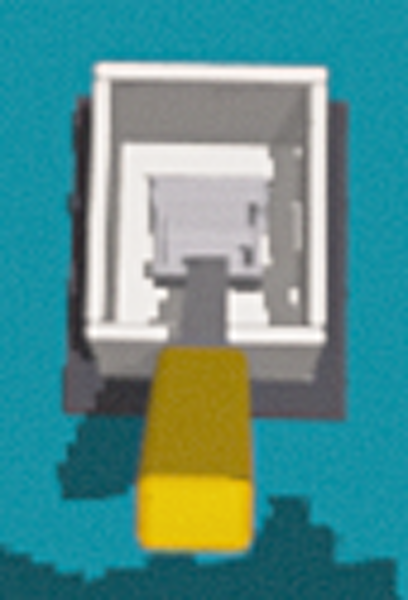

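Run:
```python
from fit import *
c=dict(np.load("w1.npz"))
cr=lambda a:(np.array(a,float)+.5)/4.8-.5+[235,135]
cd=cr([(88,333),(95,65),(327,68),(326,338)])
x,e=fit(c,cd,.042,.051,.044,[.58,.01,0]); print(x[:2],np.degrees(x[2]),e)
print(onplane(c,cd,.044))
print("foot",onplane(c,cr([(65,413),(345,417)]),.002))
print("end",onplane(c,cr([(195,513)]),.134))
print("spoon cheeks near nose",onplane(c,cr([(150,178),(270,180)]),.004+.011))
P=cloud(c); 
for uv in cr([(195,513),(195,420),(195,300)]): u,v=map(int,uv.round()); print(P[v,u])
```

```text
[0.5809 0.009 ] -4.721728495973404 1.0532078257446642
[[ 0.5582 -0.0138  0.044 ]
 [ 0.5621  0.0352  0.044 ]
 [ 0.6037  0.0318  0.044 ]
 [ 0.5997 -0.0175  0.044 ]]
foot [[ 0.5501 -0.0215  0.002 ]
 [ 0.6057 -0.026   0.002 ]]
end [[ 0.5752 -0.0538  0.134 ]]
spoon cheeks near nose [[0.5702 0.022  0.015 ]
 [0.5936 0.02   0.015 ]]
[ 0.5751 -0.0534  0.1328]
[ 0.5758 -0.0402  0.1159]
[ 0.5771 -0.0091  0.0439]
```

Run:
```python
from plan import *
print(sensors.get_obs()["ee_pos"])
yaw=85.5; c=np.array([.5805,.0083]); n=np.array([np.cos(np.radians(yaw)),np.sin(np.radians(yaw))])
pos=np.r_[c+.0025*n,.004]
json.dump(dict(pos=pos.tolist(),yaw=yaw),open("rest.json","w"))
p,R1=tcp(pos,yaw,0); p0,R0=load()
print(p)
a=interp(p0,R0,p,R1,6,1)+[(p,R1,1)]*3+[(p,R1,-1)]*3
rows(a)
```

```text
[ 0.5725 -0.0999  0.2381]
[ 0.5749 -0.0631  0.1556]
ROWS 12
[0.0, 0.67, 0.0, 0.0, 0.0, 0.0, 1.0, -0.02, 2.34, 0.01, 0.0, 0.1, -0.1, 1.0, -0.03, 4.51, 0.02, 0.0, 0.2, -0.1, 1.0, -0.04, 6.67, 0.02, 0.0, 0.4, -0.2, 1.0, -0.05, 8.34, 0.03, 0.0, 0.4, -0.2, 1.0, -0.06, 9.01, 0.03, 0.0, 0.5, -0.3, 1.0, -0.06, 9.01, 0.03, 0.0, 0.5, -0.3, 1.0, -0.06, 9.01, 0.03, 0.0, 0.5, -0.3, 1.0, -0.06, 9.01, 0.03, 0.0, 0.5, -0.3, 1.0, -0.06, 9.01, 0.03, 0.0, 0.5, -0.3, -1.0, -0.06, 9.01, 0.03, 0.0, 0.5, -0.3, -1.0, -0.06, 9.01, 0.03, 0.0, 0.5, -0.3, -1.0]
```

{"name": "arm_command", "arguments": {
  "rows": [0.0,0.67,0.0,0.0,0.0,0.0,1.0,-0.02,2.34,0.01,0.0,0.1,-0.1,1.0,-0.03,4.51,0.02,0.0,0.2,-0.1,1.0,-0.04,6.67,0.02,0.0,0.4,-0.2,1.0,-0.05,8.34,0.03,0.0,0.4,-0.2,1.0,-0.06,9.01,0.03,0.0,0.5,-0.3,1.0,-0.06,9.01,0.03,0.0,0.5,-0.3,1.0,-0.06,9.01,0.03,0.0,0.5,-0.3,1.0,-0.06,9.01,0.03,0.0,0.5,-0.3,1.0,-0.06,9.01,0.03,0.0,0.5,-0.3,0.0,-0.06,9.01,0.03,0.0,0.5,-0.3,0.0,-0.06,9.01,0.03,0.0,0.5,-0.3,0.0],
  "force": 80
}}

```text
time: 4.8
ee_pos: [0.5751, -0.0634, 0.156]
tcp_rot: [-65.0, -0.1, -4.6]
wrist_force: [0.1, 1.2, -0.1]
opening: 0.0512
```

Run:
```python
from plan import *
o=sensors.get_obs(); print(o["time"],o["ee_pos"],o["tcp_rot"],o["wrist_force"],o["opening"], load()[0])
c=imaging.camera("wrist"); cv2.imwrite("pics/wrist2.png",c["pixels"])
o=sensors.get_obs(); print(o["time"],o["ee_pos"],o["tcp_rot"])
```

```text
4.8 [ 0.5751 -0.0634  0.156 ] [-65.0225  -0.078   -4.5614] [ 0.1114  1.2059 -0.0691] 0.051216057046376225 [ 0.5749 -0.0631  0.1556]
4.85 [ 0.575  -0.0634  0.1558] [-65.0168  -0.0655  -4.5569]
```

View pics/wrist2.png

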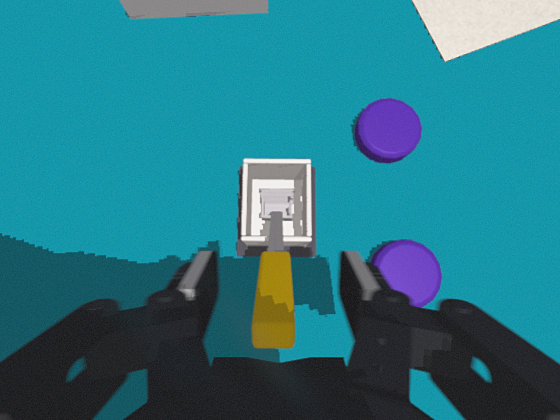

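Run:
```python
from plan import *
p,R=load(); p=p-R[:,0]*.0008
rows([(p,R,-1)]*10)
```

```text
ROWS 10
[-0.08, 0.0, 0.0, 0.0, 0.0, 0.0, -1.0, -0.08, 0.0, 0.0, 0.0, 0.0, 0.0, -1.0, -0.08, 0.0, 0.0, 0.0, 0.0, 0.0, -1.0, -0.08, 0.0, 0.0, 0.0, 0.0, 0.0, -1.0, -0.08, 0.0, 0.0, 0.0, 0.0, 0.0, -1.0, -0.08, 0.0, 0.0, 0.0, 0.0, 0.0, -1.0, -0.08, 0.0, 0.0, 0.0, 0.0, 0.0, -1.0, -0.08, 0.0, 0.0, 0.0, 0.0, 0.0, -1.0, -0.08, 0.0, 0.0, 0.0, 0.0, 0.0, -1.0, -0.08, 0.0, 0.0, 0.0, 0.0, 0.0, -1.0]
```

{"name": "arm_command", "arguments": {
  "rows": [-0.08,0,0,0,0,0,-0.3,-0.08,0,0,0,0,0,-0.6,-0.08,0,0,0,0,0,-1,-0.08,0,0,0,0,0,-1,-0.08,0,0,0,0,0,-1,-0.08,0,0,0,0,0,-1,-0.08,0,0,0,0,0,-1,-0.08,0,0,0,0,0,-1,-0.08,0,0,0,0,0,-1,-0.08,0,0,0,0,0,-1],
  "force": 80
}}

```text
time: 5.68
ee_pos: [0.5741, -0.0631, 0.1556]
tcp_rot: [-65.0, -0.0, -4.5]
wrist_force: [-0.5, -1.5, 4.3]
opening: 0.0131
```

```bash
cat >> plan.py <<'E'
ST=np.array([.527,-.2425]); SY=17.8
def tray(lx,ly,z):
    a=np.radians(SY); return np.array([ST[0]+lx*np.cos(a)-ly*np.sin(a),ST[1]+lx*np.sin(a)+ly*np.cos(a),z])
E
python3 - <<'E'
from plan import *
json.dump(dict(p=load()[0].tolist(),R=load()[1].tolist()),open("grasp_cmd.json","w"))
p0,R0=load()
up=p0+[0,0,.09]
rows(interp(p0,R0,up,R0,7,-1))
p,R=tcp(tray(.013,-.010,.085),90+SY,22)
print(p,Ro.from_matrix(R).as_euler('xyz',degrees=True))
rows(interp(*load(),p,R,11,-1)+[(p,R,-1)])
E
```

```text
ROWS 7
[0.0, -0.45, 0.21, 0.0, 0.0, 0.0, -1.0, 0.0, -1.62, 0.75, 0.0, 0.0, 0.0, -1.0, 0.0, -3.21, 1.5, 0.0, 0.0, 0.0, -1.0, 0.0, -4.95, 2.31, 0.0, 0.0, 0.0, -1.0, 0.0, -6.54, 3.05, 0.0, 0.0, 0.0, -1.0, 0.0, -7.71, 3.59, 0.0, 0.0, 0.0, -1.0, 0.0, -8.16, 3.8, 0.0, 0.0, 0.0, -1.0]
[ 0.5461 -0.2594  0.2533] [-87.    0.   17.8]
ROWS 12
[-0.03, -0.21, -0.41, -0.5, -0.5, 0.1, -1.0, -0.11, -0.79, -1.54, -1.9, -1.9, 0.5, -1.0, -0.22, -1.65, -3.22, -4.0, -4.0, 1.0, -1.0, -0.37, -2.72, -5.29, -6.5, -6.6, 1.6, -1.0, -0.53, -3.91, -7.61, -9.4, -9.4, 2.4, -1.0, -0.7, -5.15, -10.01, -12.3, -12.4, 3.1, -1.0, -0.86, -6.34, -12.32, -15.2, -15.2, 3.8, -1.0, -1.01, -7.41, -14.4, -17.7, -17.8, 4.5, -1.0, -1.12, -8.27, -16.08, -19.8, -19.9, 5.0, -1.0, -1.2, -8.85, -17.2, -21.2, -21.3, 5.3, -1.0, -1.23, -9.06, -17.62, -21.7, -21.8, 5.5, -1.0, -1.23, -9.06, -17.62, -21.7, -21.8, 5.5, -1.0]
```

{"name": "arm_command", "arguments": {
  "rows": [0.0,-0.45,0.21,0.0,0.0,0.0,-1.0,0.0,-1.62,0.75,0.0,0.0,0.0,-1.0,0.0,-3.21,1.5,0.0,0.0,0.0,-1.0,0.0,-4.95,2.31,0.0,0.0,0.0,-1.0,0.0,-6.54,3.05,0.0,0.0,0.0,-1.0,0.0,-7.71,3.59,0.0,0.0,0.0,-1.0,0.0,-8.16,3.8,0.0,0.0,0.0,-1.0]
}}

```text
time: 6.27
ee_pos: [0.5744, -0.0631, 0.2483]
tcp_rot: [-65.0, -0.2, -4.5]
wrist_force: [0.1, -0.4, -0.2]
opening: 0.0125
```

{"name": "arm_command", "arguments": {
  "rows": [-0.03,-0.21,-0.41,-0.5,-0.5,0.1,-1.0,-0.11,-0.79,-1.54,-1.9,-1.9,0.5,-1.0,-0.22,-1.65,-3.22,-4.0,-4.0,1.0,-1.0,-0.37,-2.72,-5.29,-6.5,-6.6,1.6,-1.0,-0.53,-3.91,-7.61,-9.4,-9.4,2.4,-1.0,-0.7,-5.15,-10.01,-12.3,-12.4,3.1,-1.0,-0.86,-6.34,-12.32,-15.2,-15.2,3.8,-1.0,-1.01,-7.41,-14.4,-17.7,-17.8,4.5,-1.0,-1.12,-8.27,-16.08,-19.8,-19.9,5.0,-1.0,-1.2,-8.85,-17.2,-21.2,-21.3,5.3,-1.0,-1.23,-9.06,-17.62,-21.7,-21.8,5.5,-1.0,-1.23,-9.06,-17.62,-21.7,-21.8,5.5,-1.0]
}}

```text
time: 7.27
ee_pos: [0.5457, -0.26, 0.2522]
tcp_rot: [-86.9, 0.1, 17.8]
wrist_force: [0.4, -0.5, -0.2]
opening: 0.013
```

Run:
```python
from plan import *
c=imaging.camera("wrist"); cv2.imwrite("pics/wrist3.png",c["pixels"])
np.savez("w3.npz",**{k:np.array(v) for k,v in c.items()})
s=imaging.camera("scene"); cv2.imwrite("pics/scene3.png",s["pixels"][140:290,80:280].repeat(4,0).repeat(4,1))
o=sensors.get_obs(); print(o["time"],o["ee_pos"],o["tcp_rot"],o["q"],o["wrist_force"],o["opening"]); print(load()[0])
```

```text
7.3667 [ 0.546  -0.259   0.2525] [-86.8992   0.0709  17.7761] [-26.1475  13.6964  14.1926  92.6994   2.1838  46.0363] [ 0.4927  0.2743 -1.1374] 0.012559970044278914
[ 0.5461 -0.2594  0.2533]
```

View pics/wrist3.png

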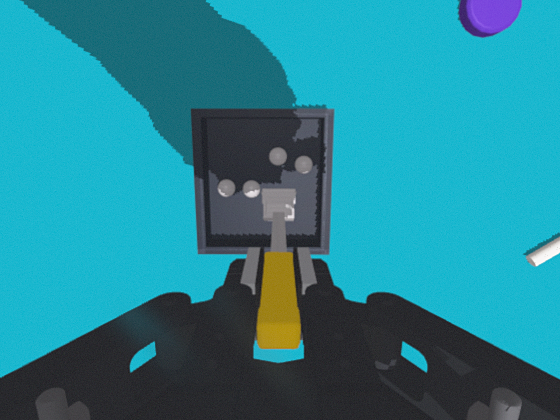

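View pics/scene3.png

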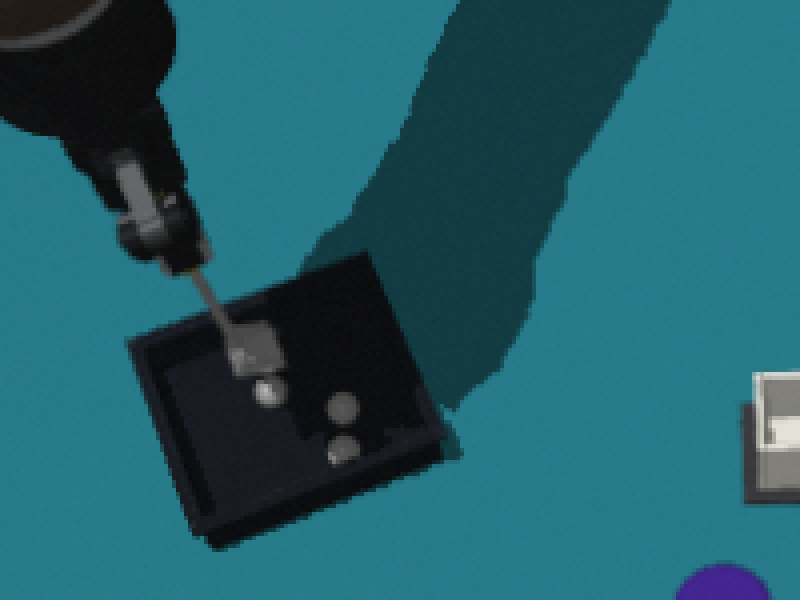

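Run:
```python
from fit import *
c=dict(np.load("w3.npz"))
img=c["pixels"][100:260,180:345]; cv2.imwrite("pics/w3c.png",cv2.convertScaleAbs(cv2.resize(img,None,fx=3.7,fy=3.7,interpolation=cv2.INTER_CUBIC),alpha=1.4,beta=20))
```

```text
(no output)
```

View pics/w3c.png

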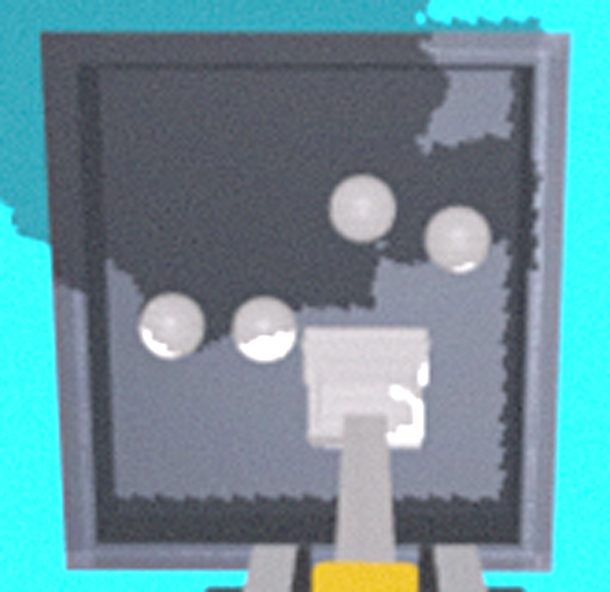

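Run:
```python
from fit import *
from plan import *
c=dict(np.load("w3.npz"))
cr=lambda a:(np.array(a,float)+.5)/3.7-.5+[180,100]
uv=cr([(68,569),(41,34),(571,36),(551,570)])
x,e=fit(c,uv,.116,.126,.028,[.527,-.24,.3]); print("stock",x[:2],np.degrees(x[2]),e)
p=onplane(c,uv,.028); print([np.linalg.norm(p[i]-p[(i+1)%4]) for i in range(4)])
a=x[2]; B=np.array([[np.cos(a),-np.sin(a)],[np.sin(a),np.cos(a)]])
b=onplane(c,cr([(172,326),(264,329),(362,208),(458,239)]),.011); print(b); print("local",(b[:,:2]-x[:2])@B)
n=onplane(c,cr([(303,330),(428,330)]),.085); print("nose",n,(n[:,:2]-x[:2])@B)
P=cloud(c); u,v=cr((365,345)).round().astype(int); print(P[v,u])
pp,R=tcp(tray(.013,-.010,.085),90+SY,22)
Rs=R@M.T; print("pred nose",tray(.013,-.010,.085)+Rs@[.0118,0,.005])
```

```text
stock [ 0.5273 -0.244 ] 17.644028171964248 2.0759504557952084
[np.float64(0.12666576067083524), np.float64(0.11941405112942871), np.float64(0.12638264703184224), np.float64(0.11868464492263404)]
[[ 0.496  -0.2599  0.011 ]
 [ 0.518  -0.2536  0.011 ]
 [ 0.5322 -0.2176  0.011 ]
 [ 0.5569 -0.2176  0.011 ]]
local [[-0.0346 -0.0056]
 [-0.0117 -0.0063]
 [ 0.0127  0.0236]
 [ 0.0363  0.0162]]
nose [[ 0.5275 -0.2391  0.085 ]
 [ 0.5502 -0.2318  0.085 ]] [[0.0017 0.0046]
 [0.0255 0.0047]]
[ 0.5395 -0.2386  0.0833]
pred nose [ 0.5385 -0.2358  0.0852]
```

```bash
sed -i 's/^ST=.*/ST=np.array([.5272,-.2433]); SY=17.7/' plan.py
python3 - <<'E'
from plan import *
KN=(.002,0,0)
q=lambda lx,ly,z,pt:tcp(tray(lx,ly,z),90+SY,pt,ref=KN)
# nose = knee + ~10.6mm along floor ; nose at .008 -> knee -.0025
p,R=q(.0135,-.0025,.0055,22.)
rows(interp(*load(),p,R,9,-1)+[(p,R,-1)]*3)
E
```

```text
ROWS 12
[0.0, 0.27, 0.0, 0.0, 0.0, 0.0, -1.0, 0.01, 1.0, 0.01, 0.0, 0.0, 0.0, -1.0, 0.01, 2.04, 0.02, 0.0, 0.0, 0.0, -1.0, 0.02, 3.29, 0.03, 0.0, 0.0, 0.0, -1.0, 0.03, 4.6, 0.04, 0.0, 0.1, 0.0, -1.0, 0.03, 5.84, 0.05, 0.0, 0.1, 0.0, -1.0, 0.04, 6.89, 0.06, 0.0, 0.1, 0.0, -1.0, 0.04, 7.62, 0.07, 0.0, 0.1, 0.0, -1.0, 0.05, 7.89, 0.07, 0.0, 0.1, 0.0, -1.0, 0.05, 7.89, 0.07, 0.0, 0.1, 0.0, -1.0, 0.05, 7.89, 0.07, 0.0, 0.1, 0.0, -1.0, 0.05, 7.89, 0.07, 0.0, 0.1, 0.0, -1.0]
```

{"name": "arm_command", "arguments": {
  "rows": [0.0,0.27,0.0,0.0,0.0,0.0,-1.0,0.01,1.0,0.01,0.0,0.0,0.0,-1.0,0.01,2.04,0.02,0.0,0.0,0.0,-1.0,0.02,3.29,0.03,0.0,0.0,0.0,-1.0,0.03,4.6,0.04,0.0,0.1,0.0,-1.0,0.03,5.84,0.05,0.0,0.1,0.0,-1.0,0.04,6.89,0.06,0.0,0.1,0.0,-1.0,0.04,7.62,0.07,0.0,0.1,0.0,-1.0,0.05,7.89,0.07,0.0,0.1,0.0,-1.0,0.05,7.89,0.07,0.0,0.1,0.0,-1.0,0.05,7.89,0.07,0.0,0.1,0.0,-1.0,0.05,7.89,0.07,0.0,0.1,0.0,-1.0]
}}

```text
time: 8.37
ee_pos: [0.5453, -0.2549, 0.1752]
tcp_rot: [-87.0, -0.0, 17.7]
wrist_force: [0.0, -0.2, -0.1]
opening: 0.013
```

Run:
```python
from plan import *
c=imaging.camera("wrist"); cv2.imwrite("pics/wrist4.png",cv2.convertScaleAbs(cv2.resize(c["pixels"][60:300,160:400],None,fx=2.5,fy=2.5,interpolation=cv2.INTER_CUBIC),alpha=1.4,beta=20))
s=imaging.camera("side"); cv2.imwrite("pics/side4.png",s["pixels"][230:370,220:400].repeat(4,0).repeat(4,1))
o=sensors.get_obs(); print(o["time"],o["ee_pos"],o["tcp_rot"],o["wrist_force"],o["opening"]); print(load()[0])
```

```text
8.4667 [ 0.5453 -0.2549  0.1752] [-87.0394  -0.0101  17.704 ] [ 0.8184 -0.054  -0.8045] 0.01294310604420493
[ 0.545  -0.2547  0.1745]
```

View pics/wrist4.png

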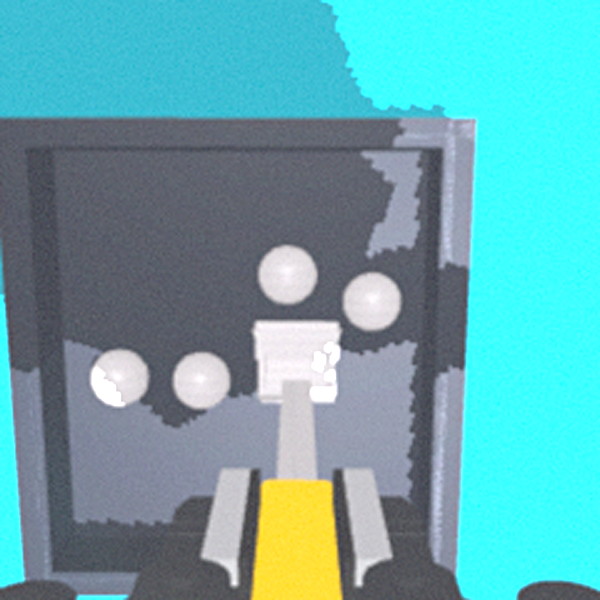

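View pics/side4.png

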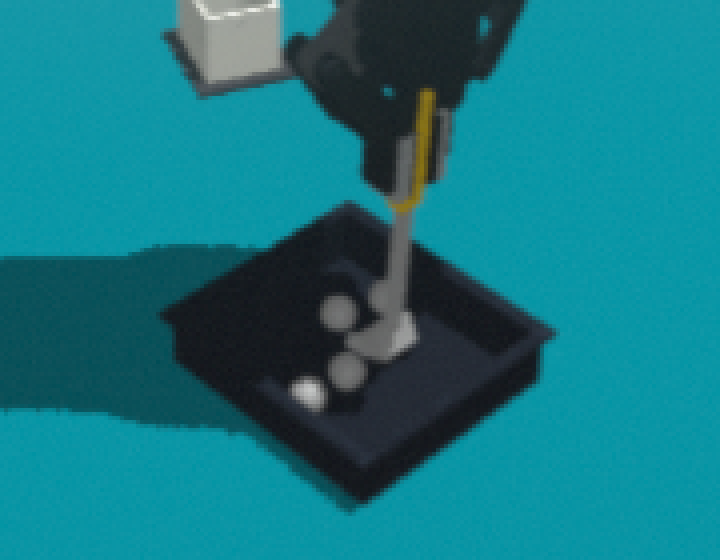

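{"name": "arm_command", "arguments": {
  "rows": [-0.1,0.03,0,0,0,0,-1,-0.2,0.06,0,0,0,0,-1,-0.25,0.1,0,0,0,0,-1,-0.25,0.1,0,0,0,0,-1,-0.25,0.1,0,0,0,0,-1,-0.25,0.1,0,0,0,0,-1]
}}

```text
time: 8.97
ee_pos: [0.5426, -0.2554, 0.1734]
tcp_rot: [-87.0, 0.0, 17.7]
wrist_force: [-0.1, 0.1, -0.2]
opening: 0.0128
```

{"name": "arm_command", "arguments": {
  "rows": [0,0.05,0,0,0,0,-1,0,0.05,0,0,0,0,-1,0,0.05,0,0,0,0,-1]
}}

```text
time: 9.22
ee_pos: [0.5426, -0.2553, 0.1728]
tcp_rot: [-87.0, 0.0, 17.7]
wrist_force: [0.4, -0.2, 0.5]
opening: 0.0129
```

{"name": "arm_command", "arguments": {
  "rows": [0,0.05,0,0,0,0,-1,0,0.05,0,0,0,0,-1,0,0.05,0,0,0,0,-1]
}}

```text
time: 9.47
ee_pos: [0.5426, -0.2553, 0.1723]
tcp_rot: [-87.0, 0.0, 17.7]
wrist_force: [0.4, -0.0, -1.2]
opening: 0.0128
```

{"name": "arm_command", "arguments": {
  "rows": [0,0.04,0,0,0,0,-1,0,0.04,0,0,0,0,-1,0,0.04,0,0,0,0,-1]
}}

```text
time: 9.72
ee_pos: [0.5426, -0.2553, 0.1721]
tcp_rot: [-87.0, 0.0, 17.7]
wrist_force: [-0.1, -0.5, -0.5]
opening: 0.0131
```

{"name": "arm_command", "arguments": {
  "rows": [0,0.04,0,0,0,0,-1,0,0.04,0,0,0,0,-1,0,0.04,0,0,0,0,-1]
}}

```text
time: 9.97
ee_pos: [0.5427, -0.2554, 0.172]
tcp_rot: [-87.0, 0.0, 17.7]
wrist_force: [0.2, -0.2, 4.2]
opening: 0.0125
```

{"name": "arm_command", "arguments": {
  "rows": [0,0.04,0,0,0,0,-1,0,0.04,0,0,0,0,-1,0,0.04,0,0,0,0,-1]
}}

```text
time: 10.22
ee_pos: [0.5427, -0.2554, 0.172]
tcp_rot: [-87.0, 0.0, 17.7]
wrist_force: [-1.8, 0.6, 6.1]
opening: 0.0129
```

Run:
```python
from plan import *
p,R=load(); p=p+R@[-.0025,.0032,0]; json.dump(dict(p=p.tolist(),R=R.tolist()),open("cmd.json","w"))
f=tray(0,1,0)-tray(0,0,0)
up=np.array([0,0,.0011])
def lin(p0,R,vec,n): return [(p0+vec*i/n,R,-1) for i in range(1,n+1)]
rows([(p+up,R,-1)]+lin(p+up,R,f*.022,11)); p,R=load()
rows(lin(p,R,f*.0225,12))
```

```text
ROWS 12
[0.0, -0.11, 0.01, 0.0, 0.0, 0.0, -1.0, 0.0, -0.1, 0.21, 0.0, 0.0, 0.0, -1.0, 0.0, -0.09, 0.41, 0.0, 0.0, 0.0, -1.0, 0.0, -0.08, 0.6, 0.0, 0.0, 0.0, -1.0, 0.0, -0.07, 0.8, 0.0, 0.0, 0.0, -1.0, 0.0, -0.06, 1.0, 0.0, 0.0, 0.0, -1.0, 0.0, -0.05, 1.2, 0.0, 0.0, 0.0, -1.0, 0.0, -0.04, 1.4, 0.0, 0.0, 0.0, -1.0, 0.0, -0.03, 1.6, 0.0, 0.0, 0.0, -1.0, 0.0, -0.02, 1.8, 0.0, 0.0, 0.0, -1.0, 0.0, 0.0, 2.0, 0.0, 0.0, 0.0, -1.0, 0.0, 0.01, 2.2, 0.0, 0.0, 0.0, -1.0]
ROWS 12
[0.0, 0.01, 0.19, 0.0, 0.0, 0.0, -1.0, 0.0, 0.02, 0.37, 0.0, 0.0, 0.0, -1.0, 0.0, 0.03, 0.56, 0.0, 0.0, 0.0, -1.0, 0.0, 0.04, 0.75, 0.0, 0.0, 0.0, -1.0, 0.0, 0.05, 0.94, 0.0, 0.0, 0.0, -1.0, 0.0, 0.06, 1.12, 0.0, 0.0, 0.0, -1.0, 0.0, 0.07, 1.31, 0.0, 0.0, 0.0, -1.0, 0.0, 0.08, 1.5, 0.0, 0.0, 0.0, -1.0, 0.0, 0.09, 1.69, 0.0, 0.0, 0.0, -1.0, 0.0, 0.1, 1.87, 0.0, 0.0, 0.0, -1.0, 0.0, 0.11, 2.06, 0.0, 0.0, 0.0, -1.0, 0.0, 0.12, 2.25, 0.0, 0.0, 0.0, -1.0]
```

{"name": "arm_command", "arguments": {
  "rows": [0.0,-0.11,0.01,0.0,0.0,0.0,-1.0,0.0,-0.1,0.21,0.0,0.0,0.0,-1.0,0.0,-0.09,0.41,0.0,0.0,0.0,-1.0,0.0,-0.08,0.6,0.0,0.0,0.0,-1.0,0.0,-0.07,0.8,0.0,0.0,0.0,-1.0,0.0,-0.06,1.0,0.0,0.0,0.0,-1.0,0.0,-0.05,1.2,0.0,0.0,0.0,-1.0,0.0,-0.04,1.4,0.0,0.0,0.0,-1.0,0.0,-0.03,1.6,0.0,0.0,0.0,-1.0,0.0,-0.02,1.8,0.0,0.0,0.0,-1.0,0.0,0.0,2.0,0.0,0.0,0.0,-1.0,0.0,0.01,2.2,0.0,0.0,0.0,-1.0]
}}

```text
time: 11.22
ee_pos: [0.5358, -0.2342, 0.1722]
tcp_rot: [-87.0, 0.0, 17.7]
wrist_force: [-0.4, -0.3, -0.3]
opening: 0.0128
```

```bash
cat > look.py <<'E'
from plan import *
import sys
def look(k,x0=160,y0=60,w=240,h=240):
    c=imaging.camera("wrist"); s=2.5
    cv2.imwrite(f"pics/wrist{k}.png",cv2.convertScaleAbs(cv2.resize(c["pixels"][y0:y0+h,x0:x0+w],None,fx=s,fy=s,interpolation=cv2.INTER_CUBIC),alpha=1.4,beta=20))
    np.savez(f"w{k}.npz",**{k:np.array(v) for k,v in c.items()})
    o=sensors.get_obs(); print(o["time"],o["ee_pos"],o["tcp_rot"],o["wrist_force"]); print(load()[0])
if __name__=="__main__": look(sys.argv[1])
E
python3 look.py 5
```

```text
11.2667 [ 0.5358 -0.2339  0.1723] [-86.9787   0.0424  17.7164] [-0.1976 -0.9982  0.3213]
[ 0.5291 -0.2129  0.1723]
```

View pics/wrist5.png

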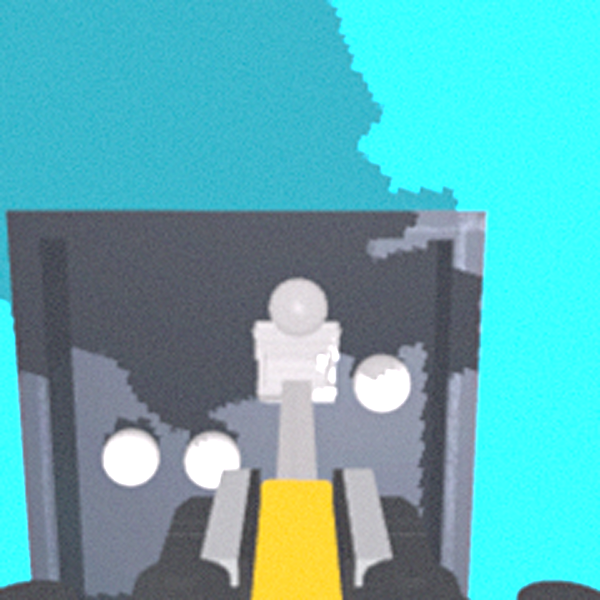

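The ball is centred on the nose at (298,305) in the crop and rolls ahead of it. I'll continue to the wall.

{"name": "arm_command", "arguments": {
  "rows": [0.0,0.01,0.19,0.0,0.0,0.0,-1.0,0.0,0.02,0.37,0.0,0.0,0.0,-1.0,0.0,0.03,0.56,0.0,0.0,0.0,-1.0,0.0,0.04,0.75,0.0,0.0,0.0,-1.0,0.0,0.05,0.94,0.0,0.0,0.0,-1.0,0.0,0.06,1.12,0.0,0.0,0.0,-1.0,0.0,0.07,1.31,0.0,0.0,0.0,-1.0,0.0,0.08,1.5,0.0,0.0,0.0,-1.0,0.0,0.09,1.69,0.0,0.0,0.0,-1.0,0.0,0.1,1.87,0.0,0.0,0.0,-1.0,0.0,0.11,2.06,0.0,0.0,0.0,-1.0,0.0,0.12,2.25,0.0,0.0,0.0,-1.0]
}}

```text
time: 12.27
ee_pos: [0.529, -0.2127, 0.1722]
tcp_rot: [-87.0, 0.0, 17.7]
wrist_force: [0.2, 0.6, -1.0]
opening: 0.013
```

```bash
python3 look.py 6
```

```text
12.3167 [ 0.5289 -0.2125  0.1723] [-86.9829   0.0423  17.7119] [ 0.5424  1.3719 -0.5121]
[ 0.5291 -0.2129  0.1723]
```

View pics/wrist6.png

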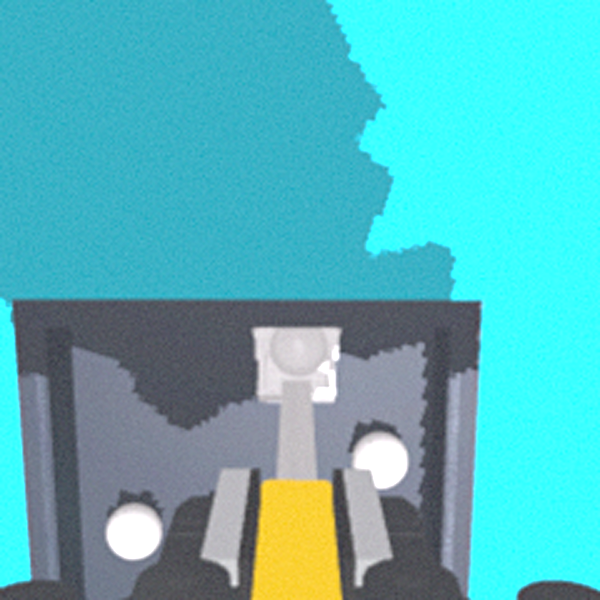

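```bash
cat >> plan.py <<'E'
def spoonpt(ref=(.002,0,0)):
    p,R=load(); Rs=R@M.T
    o=p+R[:,1]*GY-Rs@GR
    return o+Rs@np.array(ref),Rs
def arc(pt0,pt1,yaw,a0,a1,n,ref=(.002,0,0),yaw1=None):
    out=[]
    for i in range(1,n+1):
        t=i/n; t=t*t*(3-2*t)
        y=yaw if yaw1 is None else yaw+(yaw1-yaw)*t
        out.append((*tcp(pt0+(pt1-pt0)*t,y,a0+(a1-a0)*t,ref=ref),-1))
    return out
E
python3 - <<'E'
from plan import *
k,Rs=spoonpt(); print(k,Ro.from_matrix(Rs).as_euler('ZYX',degrees=True))
rows(arc(k,k+[0,0,.002],107.7,22,-4,12))
E
```

```text
[ 0.5248 -0.1998  0.0033] [107.7239  21.9919   0.0426]
ROWS 12
[-0.01, 0.0, -0.15, 0.5, 0.0, 0.0, -1.0, -0.01, 0.01, -0.57, 1.9, 0.0, 0.0, -1.0, -0.01, 0.05, -1.2, 4.1, 0.0, 0.0, -1.0, -0.01, 0.12, -1.98, 6.7, 0.0, 0.0, -1.0, -0.01, 0.25, -2.87, 9.8, 0.0, 0.0, -1.0, -0.01, 0.44, -3.79, 13.0, 0.0, 0.0, -1.0, -0.01, 0.69, -4.71, 16.2, 0.0, 0.0, -1.0, -0.01, 0.96, -5.55, 19.3, 0.0, 0.0, -1.0, -0.01, 1.24, -6.29, 21.9, 0.0, 0.0, -1.0, -0.01, 1.49, -6.86, 24.1, 0.0, 0.0, -1.0, -0.01, 1.66, -7.24, 25.5, 0.0, 0.0, -1.0, -0.01, 1.73, -7.37, 26.0, 0.0, 0.0, -1.0]
```

{"name": "arm_command", "arguments": {
  "rows": [-0.01,0.0,-0.15,0.5,0.0,0.0,-1.0,-0.01,0.01,-0.57,1.9,0.0,0.0,-1.0,-0.01,0.05,-1.2,4.1,0.0,0.0,-1.0,-0.01,0.12,-1.98,6.7,0.0,0.0,-1.0,-0.01,0.25,-2.87,9.8,0.0,0.0,-1.0,-0.01,0.44,-3.79,13.0,0.0,0.0,-1.0,-0.01,0.69,-4.71,16.2,0.0,0.0,-1.0,-0.01,0.96,-5.55,19.3,0.0,0.0,-1.0,-0.01,1.24,-6.29,21.9,0.0,0.0,-1.0,-0.01,1.49,-6.86,24.1,0.0,0.0,-1.0,-0.01,1.66,-7.24,25.5,0.0,0.0,-1.0,-0.01,1.73,-7.37,26.0,0.0,0.0,-1.0]
}}

```text
time: 13.32
ee_pos: [0.5511, -0.2837, 0.1495]
tcp_rot: [-60.8, 0.1, 17.6]
wrist_force: [-0.5, 0.5, -0.0]
opening: 0.0128
```

```bash
python3 look.py 7
```

```text
13.3667 [ 0.5511 -0.2834  0.1496] [-60.8336   0.0803  17.621 ] [-0.6566  0.2072 -0.2589]
[ 0.5511 -0.2822  0.1512]
```

View pics/wrist7.png

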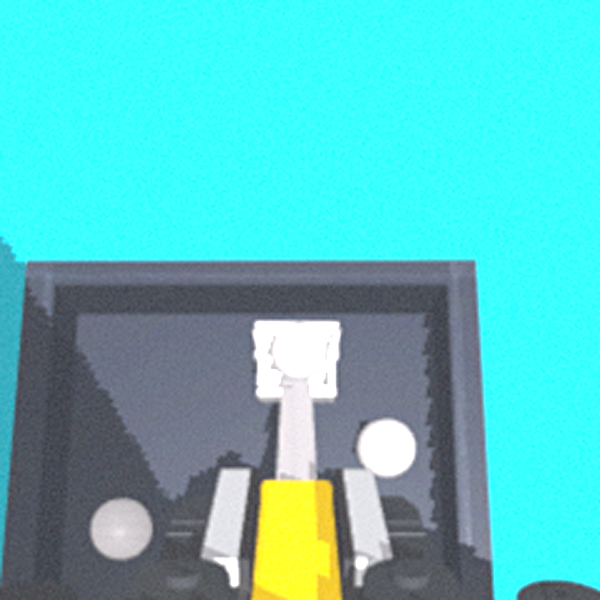

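Run:
```python
from plan import *
k,Rs=spoonpt((0,0,0)); print(k)
rows(arc(k,k+[0,0,.09],107.7,-4,-4,9,ref=(0,0,0)))
k,Rs=spoonpt((0,0,0)); e=np.array([.508,.13,.095])
a=arc(k,e,107.7,-4,-4,22,ref=(0,0,0),yaw1=90)
rows(a[:12]); rows(a[12:]+[a[-1]])
```

```text
[ 0.5253 -0.2017  0.0052]
ROWS 9
[-0.01, -0.27, 0.15, 0.0, 0.0, 0.0, -1.0, -0.01, -0.99, 0.55, 0.0, 0.0, 0.0, -1.0, -0.01, -2.04, 1.13, 0.0, 0.0, 0.0, -1.0, -0.01, -3.28, 1.82, 0.0, 0.0, 0.0, -1.0, -0.01, -4.59, 2.55, 0.0, 0.0, 0.0, -1.0, -0.02, -5.83, 3.24, 0.0, 0.0, 0.0, -1.0, -0.02, -6.88, 3.82, 0.0, 0.0, 0.0, -1.0, -0.02, -7.6, 4.22, 0.0, 0.0, 0.0, -1.0, -0.02, -7.87, 4.37, 0.0, 0.0, 0.0, -1.0]
ROWS 12
[0.02, 0.09, 0.17, 0.0, 0.1, -0.1, -1.0, 0.12, 0.36, 0.66, 0.0, 0.3, -0.2, -1.0, 0.29, 0.79, 1.43, 0.0, 0.8, -0.5, -1.0, 0.5, 1.36, 2.45, 0.0, 1.3, -0.8, -1.0, 0.76, 2.05, 3.7, 0.0, 2.0, -1.2, -1.0, 1.06, 2.85, 5.14, 0.0, 2.8, -1.6, -1.0, 1.39, 3.74, 6.74, 0.0, 3.7, -2.1, -1.0, 1.75, 4.7, 8.47, 0.0, 4.6, -2.6, -1.0, 2.13, 5.72, 10.3, 0.0, 5.6, -3.2, -1.0, 2.52, 6.77, 12.2, 0.0, 6.7, -3.7, -1.0, 2.92, 7.84, 14.13, 0.0, 7.7, -4.3, -1.0, 3.32, 8.92, 16.07, 0.0, 8.8, -4.9, -1.0]
ROWS 11
[0.01, 1.07, 1.93, 0.0, 1.0, -0.6, -1.0, 0.01, 2.11, 3.81, 0.0, 2.0, -1.1, -1.0, 0.02, 3.1, 5.59, 0.0, 3.0, -1.7, -1.0, 0.02, 4.02, 7.24, 0.0, 3.8, -2.2, -1.0, 0.03, 4.84, 8.73, 0.0, 4.6, -2.6, -1.0, 0.04, 5.56, 10.02, 0.0, 5.3, -3.0, -1.0, 0.04, 6.15, 11.08, 0.0, 5.9, -3.3, -1.0, 0.04, 6.6, 11.88, 0.0, 6.3, -3.5, -1.0, 0.04, 6.88, 12.39, 0.0, 6.6, -3.7, -1.0, 0.05, 6.98, 12.56, 0.0, 6.7, -3.7, -1.0, 0.05, 6.98, 12.56, 0.0, 6.7, -3.7, -1.0]
```

{"name": "arm_command", "arguments": {
  "rows": [-0.01,-0.27,0.15,0.0,0.0,0.0,-1.0,-0.01,-0.99,0.55,0.0,0.0,0.0,-1.0,-0.01,-2.04,1.13,0.0,0.0,0.0,-1.0,-0.01,-3.28,1.82,0.0,0.0,0.0,-1.0,-0.01,-4.59,2.55,0.0,0.0,0.0,-1.0,-0.02,-5.83,3.24,0.0,0.0,0.0,-1.0,-0.02,-6.88,3.82,0.0,0.0,0.0,-1.0,-0.02,-7.6,4.22,0.0,0.0,0.0,-1.0,-0.02,-7.87,4.37,0.0,0.0,0.0,-1.0]
}}

```text
time: 14.12
ee_pos: [0.5511, -0.2819, 0.2441]
tcp_rot: [-61.2, -0.1, 17.7]
wrist_force: [-0.5, -0.3, -1.5]
opening: 0.0131
```

Run:
```python
from look import *
c=imaging.camera("wrist"); cv2.imwrite("pics/wrist8.png",cv2.resize(c["pixels"][120:300,160:400],None,fx=2.5,fy=2.5,interpolation=cv2.INTER_CUBIC))
```

```text
(no output)
```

View pics/wrist8.png

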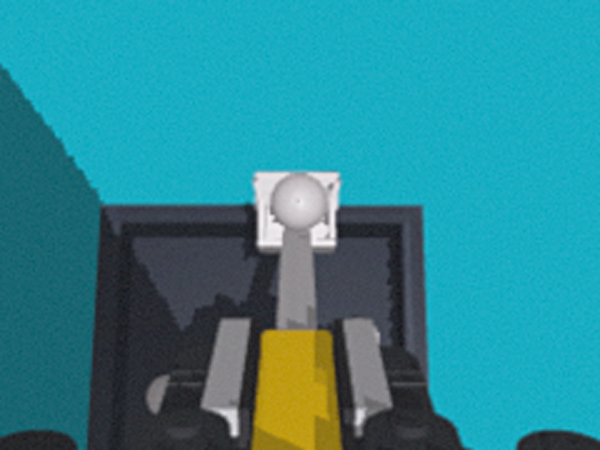

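The ball is in the spoon pocket at (299,200). Next I carry it towards the jars.

{"name": "arm_command", "arguments": {
  "rows": [0.02,0.09,0.17,0.0,0.1,-0.1,-1.0,0.12,0.36,0.66,0.0,0.3,-0.2,-1.0,0.29,0.79,1.43,0.0,0.8,-0.5,-1.0,0.5,1.36,2.45,0.0,1.3,-0.8,-1.0,0.76,2.05,3.7,0.0,2.0,-1.2,-1.0,1.06,2.85,5.14,0.0,2.8,-1.6,-1.0,1.39,3.74,6.74,0.0,3.7,-2.1,-1.0,1.75,4.7,8.47,0.0,4.6,-2.6,-1.0,2.13,5.72,10.3,0.0,5.6,-3.2,-1.0,2.52,6.77,12.2,0.0,6.7,-3.7,-1.0,2.92,7.84,14.13,0.0,7.7,-4.3,-1.0,3.32,8.92,16.07,0.0,8.8,-4.9,-1.0]
}}

```text
time: 15.17
ee_pos: [0.5258, -0.0955, 0.2401]
tcp_rot: [-60.9, 0.1, 7.6]
wrist_force: [-0.8, 0.1, -0.8]
opening: 0.013
```

{"name": "arm_command", "arguments": {
  "rows": [0.01,1.07,1.93,0.0,1.0,-0.6,-1.0,0.01,2.11,3.81,0.0,2.0,-1.1,-1.0,0.02,3.1,5.59,0.0,3.0,-1.7,-1.0,0.02,4.02,7.24,0.0,3.8,-2.2,-1.0,0.03,4.84,8.73,0.0,4.6,-2.6,-1.0,0.04,5.56,10.02,0.0,5.3,-3.0,-1.0,0.04,6.15,11.08,0.0,5.9,-3.3,-1.0,0.04,6.6,11.88,0.0,6.3,-3.5,-1.0,0.04,6.88,12.39,0.0,6.6,-3.7,-1.0,0.05,6.98,12.56,0.0,6.7,-3.7,-1.0,0.05,6.98,12.56,0.0,6.7,-3.7,-1.0]
}}

```text
time: 16.08
ee_pos: [0.5076, 0.0459, 0.2405]
tcp_rot: [-61.0, 0.1, 0.0]
wrist_force: [-0.9, -1.2, -0.8]
opening: 0.0127
```

Run:
```python
from look import *
c=imaging.camera("wrist"); cv2.imwrite("pics/wrist9.png",cv2.resize(c["pixels"][:240,130:430],None,fx=2.5,fy=2.5,interpolation=cv2.INTER_CUBIC))
np.savez("w9.npz",**{k:np.array(v) for k,v in c.items()})
o=sensors.get_obs(); print(o["time"],o["ee_pos"],o["tcp_rot"],load()[0])
```

```text
16.1333 [0.5078 0.0455 0.2406] [-61.0043   0.0568   0.0028] [0.508  0.0455 0.241 ]
```

View pics/wrist9.png

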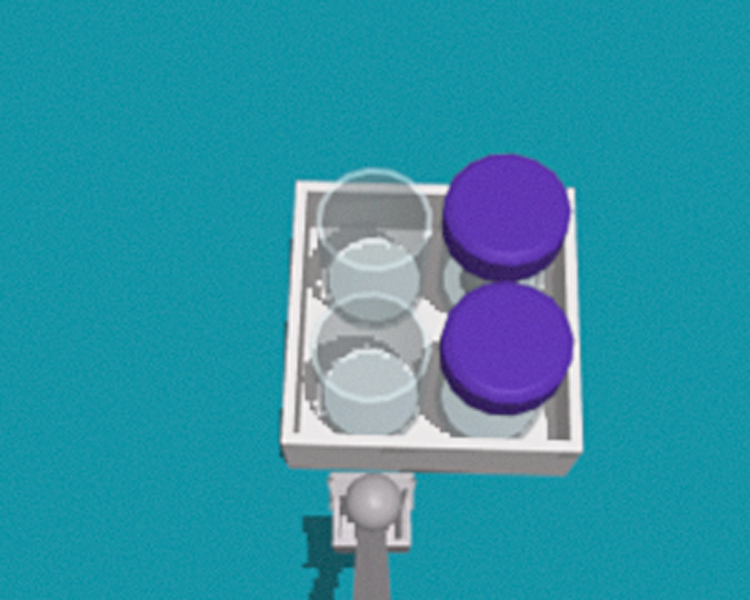

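Run:
```python
from fit import *
from plan import *
c=dict(np.load("w9.npz"))
cr=lambda a:(np.array(a,float)+.5)/2.5-.5+[130,0]
print("jars",onplane(c,cr([(370,347),(375,219)]),.052))
print("rim edges",onplane(c,cr([(314,347),(427,347),(318,219),(431,219)]),.052))
print("carton",onplane(c,cr([(283,440),(297,183),(574,187),(582,452)]),.03), fit(c,cr([(283,442),(297,183),(574,188),(582,452)]),.112,.112,.03,[.53,.23,0]))
print("ball",onplane(c,cr([(373,501)]),.1047), spoonpt((0,0,.0095))[0])
```

```text
jars [[0.5078 0.2042 0.052 ]
 [0.5096 0.2557 0.052 ]]
rim edges [[0.4879 0.2042 0.052 ]
 [0.5281 0.2042 0.052 ]
 [0.4885 0.2557 0.052 ]
 [0.5303 0.2558 0.052 ]]
carton [[0.4754 0.1771 0.03  ]
 [0.4782 0.2868 0.03  ]
 [0.59   0.2851 0.03  ]
 [0.5865 0.1725 0.03  ]] (array([ 0.5325,  0.2301, -0.0278]), np.float64(0.7252012407488166))
ball [[0.5089 0.1328 0.1047]] [0.508  0.1293 0.1044]
```

Run:
```python
from plan import *
N=(.0118,0,.004)
k,_=spoonpt(N); print(k)
e=np.array([.5075,.1975,.061])
rows(arc(k,e,90,-4,4,10,ref=N)+[arc(k,e,90,-4,4,1,ref=N)[0]]*2)
e2=e-[0,0,.003]
a=arc(e,e2,90,4,30,5,ref=N)+arc(e2,e2,90,30,48,6,ref=N); rows(a+[a[-1]])
```

```text
[0.508  0.1415 0.0997]
ROWS 12
[-0.01, 0.17, 0.15, -0.2, 0.0, 0.0, -1.0, -0.01, 0.61, 0.56, -0.8, 0.0, 0.0, -1.0, -0.02, 1.28, 1.17, -1.7, 0.0, 0.0, -1.0, -0.02, 2.09, 1.9, -2.8, 0.0, 0.0, -1.0, -0.03, 2.99, 2.7, -4.0, 0.0, 0.0, -1.0, -0.04, 3.89, 3.5, -5.2, 0.0, 0.0, -1.0, -0.04, 4.72, 4.24, -6.3, 0.0, 0.0, -1.0, -0.05, 5.41, 4.84, -7.2, 0.0, 0.0, -1.0, -0.05, 5.88, 5.25, -7.8, 0.0, 0.0, -1.0, -0.06, 6.06, 5.4, -8.0, 0.0, 0.0, -1.0, -0.06, 6.06, 5.4, -8.0, 0.0, 0.0, -1.0, -0.06, 6.06, 5.4, -8.0, 0.0, 0.0, -1.0]
ROWS 12
[0.0, -0.03, 0.79, -2.7, 0.0, 0.0, -1.0, 0.0, 0.06, 2.69, -9.2, 0.0, 0.0, -1.0, 0.0, 0.46, 4.93, -16.8, 0.0, 0.0, -1.0, 0.0, 1.02, 6.76, -23.3, 0.0, 0.0, -1.0, 0.0, 1.32, 7.51, -26.0, 0.0, 0.0, -1.0, 0.0, 1.46, 7.87, -27.3, 0.0, 0.0, -1.0, 0.0, 1.86, 8.78, -30.7, 0.0, 0.0, -1.0, 0.0, 2.46, 9.93, -35.0, 0.0, 0.0, -1.0, 0.0, 3.15, 11.02, -39.3, 0.0, 0.0, -1.0, 0.0, 3.73, 11.83, -42.7, 0.0, 0.0, -1.0, 0.0, 3.97, 12.14, -44.0, 0.0, 0.0, -1.0, 0.0, 3.97, 12.14, -44.0, 0.0, 0.0, -1.0]
```

{"name": "arm_command", "arguments": {
  "rows": [-0.01,0.17,0.15,-0.2,0.0,0.0,-1.0,-0.01,0.61,0.56,-0.8,0.0,0.0,-1.0,-0.02,1.28,1.17,-1.7,0.0,0.0,-1.0,-0.02,2.09,1.9,-2.8,0.0,0.0,-1.0,-0.03,2.99,2.7,-4.0,0.0,0.0,-1.0,-0.04,3.89,3.5,-5.2,0.0,0.0,-1.0,-0.04,4.72,4.24,-6.3,0.0,0.0,-1.0,-0.05,5.41,4.84,-7.2,0.0,0.0,-1.0,-0.05,5.88,5.25,-7.8,0.0,0.0,-1.0,-0.06,6.06,5.4,-8.0,0.0,0.0,-1.0,-0.06,6.06,5.4,-8.0,0.0,0.0,-1.0,-0.06,6.06,5.4,-8.0,0.0,0.0,-1.0]
}}

```text
time: 17.13
ee_pos: [0.5075, 0.122, 0.2141]
tcp_rot: [-69.0, 0.0, -0.0]
wrist_force: [-0.5, 0.1, -1.1]
opening: 0.0126
```

Run:
```python
from look import *
c=imaging.camera("wrist"); cv2.imwrite("pics/wrist10.png",cv2.resize(c["pixels"][:240,130:430],None,fx=2.5,fy=2.5,interpolation=cv2.INTER_CUBIC))
d=imaging.camera("side"); cv2.imwrite("pics/side10.png",cv2.resize(d["pixels"][150:250,170:320],None,fx=5,fy=5,interpolation=cv2.INTER_CUBIC))
o=sensors.get_obs(); print(o["time"],o["ee_pos"],o["tcp_rot"])
```

```text
17.2333 [0.5076 0.1217 0.2141] [-68.9947   0.0285  -0.0511]
```

View pics/wrist10.png

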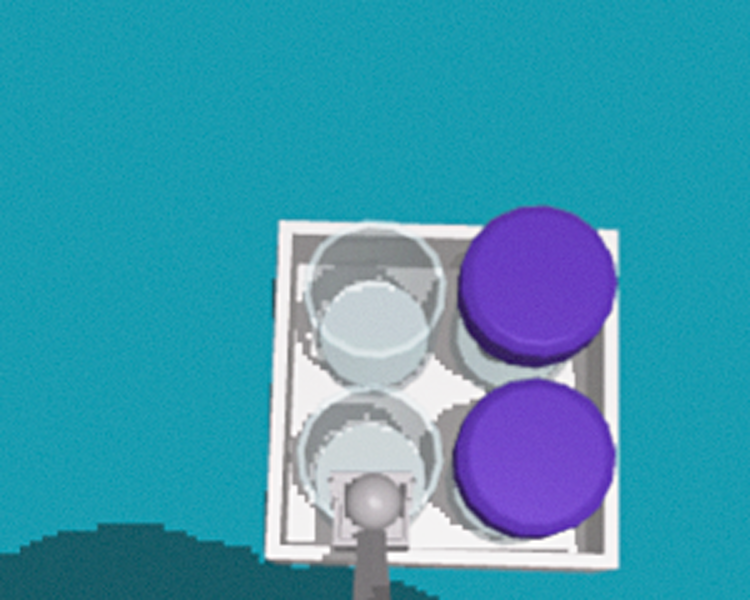

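View pics/side10.png

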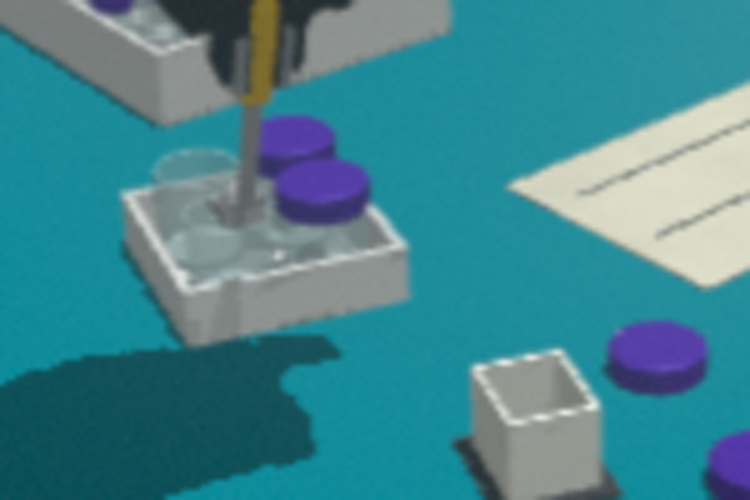

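{"name": "arm_command", "arguments": {
  "rows": [0.0,-0.03,0.79,-2.7,0.0,0.0,-1.0,0.0,0.06,2.69,-9.2,0.0,0.0,-1.0,0.0,0.46,4.93,-16.8,0.0,0.0,-1.0,0.0,1.02,6.76,-23.3,0.0,0.0,-1.0,0.0,1.32,7.51,-26.0,0.0,0.0,-1.0,0.0,1.46,7.87,-27.3,0.0,0.0,-1.0,0.0,1.86,8.78,-30.7,0.0,0.0,-1.0,0.0,2.46,9.93,-35.0,0.0,0.0,-1.0,0.0,3.15,11.02,-39.3,0.0,0.0,-1.0,0.0,3.73,11.83,-42.7,0.0,0.0,-1.0,0.0,3.97,12.14,-44.0,0.0,0.0,-1.0,0.0,3.97,12.14,-44.0,0.0,0.0,-1.0]
}}

```text
time: 18.23
ee_pos: [0.5075, 0.25, 0.2191]
tcp_rot: [-113.0, 0.2, 0.0]
wrist_force: [0.1, -0.2, -1.3]
opening: 0.0128
```

Run:
```python
from look import *
c=imaging.camera("wrist"); cv2.imwrite("pics/wrist11.png",cv2.resize(c["pixels"][:300,130:430],None,fx=2,fy=2,interpolation=cv2.INTER_CUBIC))
o=sensors.get_obs(); print(o["time"],o["ee_pos"],o["tcp_rot"])
```

```text
18.2833 [0.5076 0.2494 0.2197] [-112.9411    0.1369   -0.0243]
```

View pics/wrist11.png

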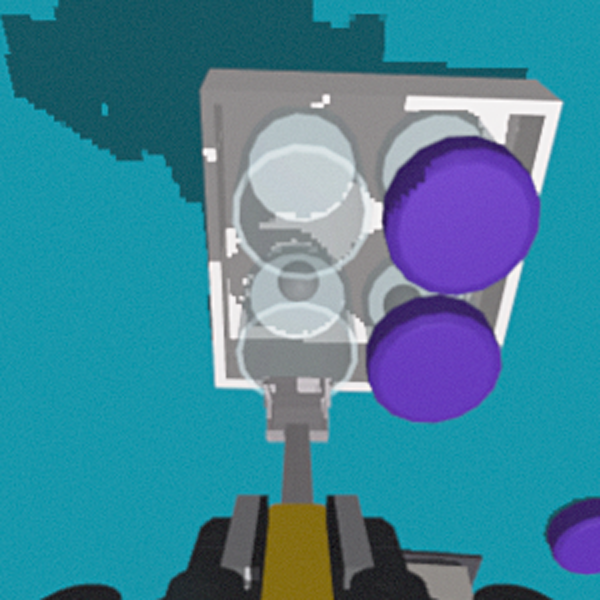

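Run:
```python
from plan import *
N=(.0118,0,.004)
k,_=spoonpt(N)
rows(arc(k,k+[0,-.02,.045],90,48,22,8,ref=N))
k,_=spoonpt(N)
e=tray(.036,-.005,.09)
a=arc(k,e,90,22,22,20,ref=N,yaw1=107.7)
rows(a[:10]); rows(a[10:]+[a[-1]])
s=imaging.camera("scene"); cv2.imwrite("pics/scene12.png",cv2.resize(s["pixels"][190:290,100:210],None,fx=6,fy=6,interpolation=cv2.INTER_CUBIC))
```

```text
ROWS 8
[-0.01, -0.11, -0.49, 1.1, 0.0, 0.0, -1.0, -0.01, -0.37, -1.76, 4.1, 0.0, 0.0, -1.0, -0.01, -0.67, -3.56, 8.2, 0.0, 0.0, -1.0, -0.01, -0.9, -5.59, 13.0, 0.0, 0.0, -1.0, -0.01, -1.01, -7.58, 17.8, 0.0, 0.0, -1.0, -0.01, -1.03, -9.28, 21.9, 0.0, 0.0, -1.0, -0.01, -0.99, -10.46, 24.9, 0.0, 0.0, -1.0, -0.01, -0.96, -10.9, 26.0, 0.0, 0.0, -1.0]
ROWS 10
[0.04, -0.01, -0.3, 0.0, -0.1, 0.0, -1.0, 0.17, -0.02, -1.16, 0.0, -0.5, 0.0, -1.0, 0.38, -0.05, -2.52, 0.0, -1.1, 0.0, -1.0, 0.65, -0.09, -4.31, 0.0, -1.9, 0.1, -1.0, 0.98, -0.14, -6.48, 0.0, -2.8, 0.1, -1.0, 1.36, -0.19, -8.95, 0.0, -3.8, 0.2, -1.0, 1.78, -0.25, -11.67, 0.0, -5.0, 0.2, -1.0, 2.22, -0.31, -14.58, 0.0, -6.2, 0.3, -1.0, 2.68, -0.37, -17.61, 0.0, -7.5, 0.4, -1.0, 3.16, -0.43, -20.7, 0.0, -8.9, 0.4, -1.0]
ROWS 11
[-0.01, -0.07, -3.13, 0.0, -1.3, 0.1, -1.0, -0.03, -0.14, -6.19, 0.0, -2.6, 0.2, -1.0, -0.04, -0.2, -9.13, 0.0, -3.8, 0.2, -1.0, -0.05, -0.26, -11.87, 0.0, -5.0, 0.3, -1.0, -0.06, -0.31, -14.37, 0.0, -6.0, 0.3, -1.0, -0.06, -0.36, -16.55, 0.0, -7.0, 0.4, -1.0, -0.07, -0.39, -18.36, 0.0, -7.7, 0.4, -1.0, -0.08, -0.42, -19.72, 0.0, -8.3, 0.5, -1.0, -0.08, -0.44, -20.59, 0.0, -8.7, 0.5, -1.0, -0.08, -0.45, -20.89, 0.0, -8.8, 0.5, -1.0, -0.08, -0.45, -20.89, 0.0, -8.8, 0.5, -1.0]
```

View pics/scene12.png

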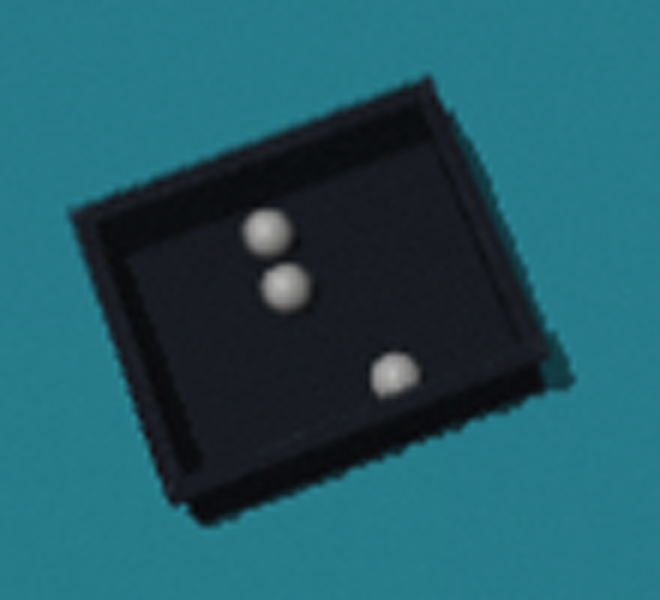

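{"name": "arm_command", "arguments": {
  "rows": [-0.01,-0.11,-0.49,1.1,0.0,0.0,-1.0,-0.01,-0.37,-1.76,4.1,0.0,0.0,-1.0,-0.01,-0.67,-3.56,8.2,0.0,0.0,-1.0,-0.01,-0.9,-5.59,13.0,0.0,0.0,-1.0,-0.01,-1.01,-7.58,17.8,0.0,0.0,-1.0,-0.01,-1.03,-9.28,21.9,0.0,0.0,-1.0,-0.01,-0.99,-10.46,24.9,0.0,0.0,-1.0,-0.01,-0.96,-10.9,26.0,0.0,0.0,-1.0]
}}

```text
time: 19.0
ee_pos: [0.5073, 0.15, 0.2746]
tcp_rot: [-86.7, -0.3, -0.2]
wrist_force: [0.1, -0.7, -1.2]
opening: 0.0128
```

{"name": "arm_command", "arguments": {
  "rows": [0.04,-0.01,-0.3,0.0,-0.1,0.0,-1.0,0.17,-0.02,-1.16,0.0,-0.5,0.0,-1.0,0.38,-0.05,-2.52,0.0,-1.1,0.0,-1.0,0.65,-0.09,-4.31,0.0,-1.9,0.1,-1.0,0.98,-0.14,-6.48,0.0,-2.8,0.1,-1.0,1.36,-0.19,-8.95,0.0,-3.8,0.2,-1.0,1.78,-0.25,-11.67,0.0,-5.0,0.2,-1.0,2.22,-0.31,-14.58,0.0,-6.2,0.3,-1.0,2.68,-0.37,-17.61,0.0,-7.5,0.4,-1.0,3.16,-0.43,-20.7,0.0,-8.9,0.4,-1.0]
}}

```text
time: 19.83
ee_pos: [0.539, -0.0548, 0.2646]
tcp_rot: [-87.0, 0.0, 9.1]
wrist_force: [1.4, -0.2, -0.9]
opening: 0.0128
```

{"name": "arm_command", "arguments": {
  "rows": [-0.01,-0.07,-3.13,0.0,-1.3,0.1,-1.0,-0.03,-0.14,-6.19,0.0,-2.6,0.2,-1.0,-0.04,-0.2,-9.13,0.0,-3.8,0.2,-1.0,-0.05,-0.26,-11.87,0.0,-5.0,0.3,-1.0,-0.06,-0.31,-14.37,0.0,-6.0,0.3,-1.0,-0.06,-0.36,-16.55,0.0,-7.0,0.4,-1.0,-0.07,-0.39,-18.36,0.0,-7.7,0.4,-1.0,-0.08,-0.42,-19.72,0.0,-8.3,0.5,-1.0,-0.08,-0.44,-20.59,0.0,-8.7,0.5,-1.0,-0.08,-0.45,-20.89,0.0,-8.8,0.5,-1.0,-0.08,-0.45,-20.89,0.0,-8.8,0.5,-1.0]
}}

```text
time: 20.75
ee_pos: [0.5705, -0.2604, 0.2582]
tcp_rot: [-87.0, 0.1, 17.7]
wrist_force: [0.1, 1.0, -0.2]
opening: 0.0131
```

Run:
```python
from plan import *
k,Rs=spoonpt((.002,0,0)); print(k,Ro.from_matrix(Rs).as_euler('ZYX',degrees=True))
o=sensors.get_obs(); print(o["time"],o["ee_pos"],o["tcp_rot"],load()[0],o["opening"])
# descend: knee z commanded .0045 (contact was ~.0029)
e=tray(.0346,-.0085,.0048)
rows(arc(k,tray(.0346,-.0085,.045),107.7,22,22,6)+arc(tray(.0346,-.0085,.045),e,107.7,22,22,5)+arc(e,e,107.7,22,22,1))
```

```text
[ 0.5662 -0.2472  0.09  ] [107.7073  22.0029   0.0066]
20.75 [ 0.5705 -0.2604  0.2582] [-86.9705   0.0637  17.7103] [ 0.5704 -0.2603  0.259 ] 0.013050036430264682
ROWS 12
[-0.01, 0.34, 0.03, 0.0, 0.0, 0.0, -1.0, -0.04, 1.17, 0.12, 0.0, 0.0, 0.0, -1.0, -0.07, 2.26, 0.24, 0.0, 0.0, 0.0, -1.0, -0.1, 3.36, 0.35, 0.0, 0.0, 0.0, -1.0, -0.13, 4.19, 0.44, 0.0, 0.0, 0.0, -1.0, -0.14, 4.53, 0.47, 0.0, 0.0, 0.0, -1.0, -0.14, 4.95, 0.45, 0.0, 0.0, 0.0, -1.0, -0.14, 5.94, 0.4, 0.0, 0.0, 0.0, -1.0, -0.14, 7.13, 0.34, 0.0, 0.0, 0.0, -1.0, -0.14, 8.13, 0.28, 0.0, 0.0, 0.0, -1.0, -0.14, 8.54, 0.26, 0.0, 0.0, 0.0, -1.0, -0.14, 8.54, 0.26, 0.0, 0.0, 0.0, -1.0]
```

{"name": "arm_command", "arguments": {
  "rows": [-0.01,0.34,0.03,0.0,0.0,0.0,-1.0,-0.04,1.17,0.12,0.0,0.0,0.0,-1.0,-0.07,2.26,0.24,0.0,0.0,0.0,-1.0,-0.1,3.36,0.35,0.0,0.0,0.0,-1.0,-0.13,4.19,0.44,0.0,0.0,0.0,-1.0,-0.14,4.53,0.47,0.0,0.0,0.0,-1.0,-0.14,4.95,0.45,0.0,0.0,0.0,-1.0,-0.14,5.94,0.4,0.0,0.0,0.0,-1.0,-0.14,7.13,0.34,0.0,0.0,0.0,-1.0,-0.14,8.13,0.28,0.0,0.0,0.0,-1.0,-0.14,8.54,0.26,0.0,0.0,0.0,-1.0,-0.14,8.54,0.26,0.0,0.0,0.0,-1.0]
}}

```text
time: 21.75
ee_pos: [0.5667, -0.2541, 0.1728]
tcp_rot: [-87.0, 0.0, 17.7]
wrist_force: [1.0, -0.4, -0.1]
opening: 0.0127
```

Run:
```python
from look import *
c=imaging.camera("wrist"); cv2.imwrite("pics/wrist13.png",cv2.convertScaleAbs(cv2.resize(c["pixels"][60:300,160:400],None,fx=2.5,fy=2.5,interpolation=cv2.INTER_CUBIC),alpha=1.1,beta=10))
o=sensors.get_obs(); print(o["time"],o["ee_pos"],o["tcp_rot"],o["wrist_force"],load()[0])
```

```text
21.8 [ 0.5668 -0.254   0.1731] [-86.9804   0.0318  17.6957] [-0.7012 -0.1303 -1.1048] [ 0.5669 -0.254   0.1739]
```

View pics/wrist13.png

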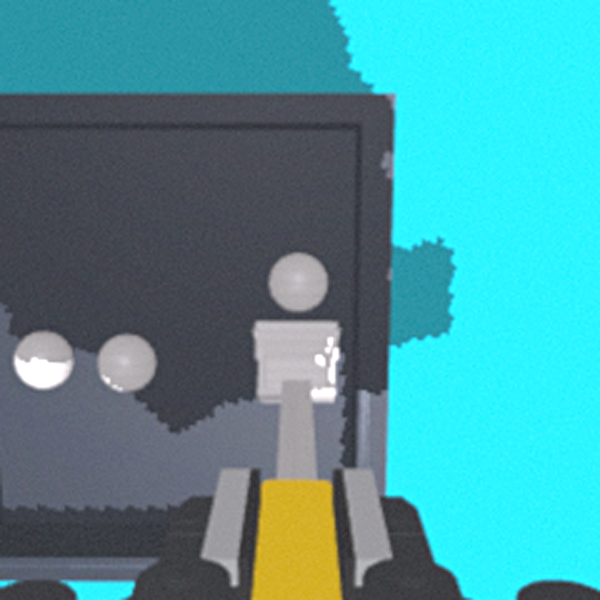

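{"name": "arm_command", "arguments": {
  "rows": [0,0.07,0,0,0,0,-1,0,0.14,0,0,0,0,-1,0,0.14,0,0,0,0,-1,0,0.14,0,0,0,0,-1]
}}

```text
time: 22.13
ee_pos: [0.5669, -0.254, 0.1724]
tcp_rot: [-87.0, 0.0, 17.7]
wrist_force: [0.0, -0.7, -0.8]
opening: 0.0129
```

Run:
```python
from plan import *
p,R=load(); p=p+R@[0,.0014,0]; json.dump(dict(p=p.tolist(),R=R.tolist()),open("cmd.json","w"))
f=tray(0,1,0)-tray(0,0,0)
f=f*.0505-np.array([0,0,.0002])
a=[(p+f*i/24,R,-1) for i in range(1,25)]
rows(a[:12]); rows(a[12:])
```

```text
ROWS 12
[0.0, 0.01, 0.21, 0.0, 0.0, 0.0, -1.0, 0.0, 0.02, 0.42, 0.0, 0.0, 0.0, -1.0, 0.0, 0.04, 0.63, 0.0, 0.0, 0.0, -1.0, 0.0, 0.05, 0.84, 0.0, 0.0, 0.0, -1.0, 0.0, 0.06, 1.05, 0.0, 0.0, 0.0, -1.0, 0.0, 0.07, 1.26, 0.0, 0.0, 0.0, -1.0, 0.0, 0.08, 1.47, 0.0, 0.0, 0.0, -1.0, 0.0, 0.09, 1.68, 0.0, 0.0, 0.0, -1.0, 0.0, 0.11, 1.89, 0.0, 0.0, 0.0, -1.0, 0.0, 0.12, 2.1, 0.0, 0.0, 0.0, -1.0, 0.0, 0.13, 2.31, 0.0, 0.0, 0.0, -1.0, 0.0, 0.14, 2.52, 0.0, 0.0, 0.0, -1.0]
ROWS 12
[0.0, 0.01, 0.21, 0.0, 0.0, 0.0, -1.0, 0.0, 0.03, 0.42, 0.0, 0.0, 0.0, -1.0, 0.0, 0.04, 0.63, 0.0, 0.0, 0.0, -1.0, 0.0, 0.05, 0.84, 0.0, 0.0, 0.0, -1.0, 0.0, 0.06, 1.05, 0.0, 0.0, 0.0, -1.0, 0.0, 0.07, 1.26, 0.0, 0.0, 0.0, -1.0, 0.0, 0.08, 1.47, 0.0, 0.0, 0.0, -1.0, 0.0, 0.1, 1.68, 0.0, 0.0, 0.0, -1.0, 0.0, 0.11, 1.89, 0.0, 0.0, 0.0, -1.0, 0.0, 0.12, 2.1, 0.0, 0.0, 0.0, -1.0, 0.0, 0.13, 2.31, 0.0, 0.0, 0.0, -1.0, 0.0, 0.14, 2.52, 0.0, 0.0, 0.0, -1.0]
```

{"name": "arm_command", "arguments": {
  "rows": [0.0,0.01,0.21,0.0,0.0,0.0,-1.0,0.0,0.02,0.42,0.0,0.0,0.0,-1.0,0.0,0.04,0.63,0.0,0.0,0.0,-1.0,0.0,0.05,0.84,0.0,0.0,0.0,-1.0,0.0,0.06,1.05,0.0,0.0,0.0,-1.0,0.0,0.07,1.26,0.0,0.0,0.0,-1.0,0.0,0.08,1.47,0.0,0.0,0.0,-1.0,0.0,0.09,1.68,0.0,0.0,0.0,-1.0,0.0,0.11,1.89,0.0,0.0,0.0,-1.0,0.0,0.12,2.1,0.0,0.0,0.0,-1.0,0.0,0.13,2.31,0.0,0.0,0.0,-1.0,0.0,0.14,2.52,0.0,0.0,0.0,-1.0]
}}

```text
time: 23.13
ee_pos: [0.5592, -0.2297, 0.1723]
tcp_rot: [-87.0, 0.0, 17.7]
wrist_force: [-0.8, -0.7, -1.1]
opening: 0.0129
```

```bash
python3 look.py 14
```

```text
23.1833 [ 0.5591 -0.2294  0.1723] [-86.9944   0.007   17.711 ] [-0.6151  0.2347 -0.3797]
[ 0.5516 -0.2059  0.1723]
```

View pics/wrist14.png

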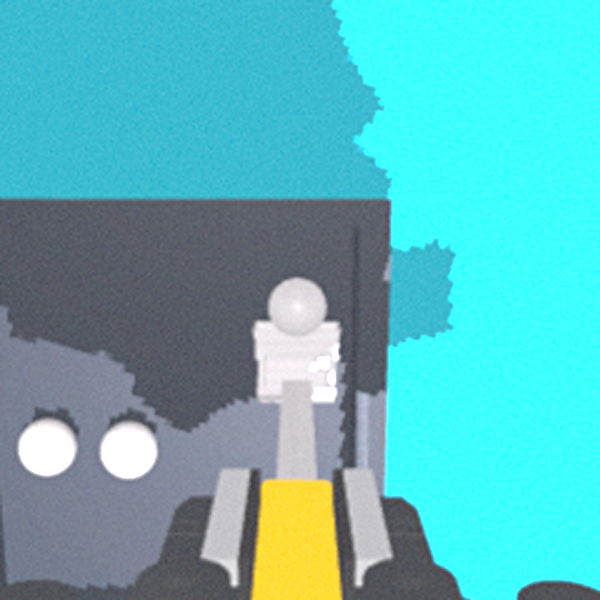

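The second ball sits centred ahead of the nose at (298,305), so I keep pushing.

{"name": "arm_command", "arguments": {
  "rows": [0.0,0.01,0.21,0.0,0.0,0.0,-1.0,0.0,0.03,0.42,0.0,0.0,0.0,-1.0,0.0,0.04,0.63,0.0,0.0,0.0,-1.0,0.0,0.05,0.84,0.0,0.0,0.0,-1.0,0.0,0.06,1.05,0.0,0.0,0.0,-1.0,0.0,0.07,1.26,0.0,0.0,0.0,-1.0,0.0,0.08,1.47,0.0,0.0,0.0,-1.0,0.0,0.1,1.68,0.0,0.0,0.0,-1.0,0.0,0.11,1.89,0.0,0.0,0.0,-1.0,0.0,0.12,2.1,0.0,0.0,0.0,-1.0,0.0,0.13,2.31,0.0,0.0,0.0,-1.0,0.0,0.14,2.52,0.0,0.0,0.0,-1.0]
}}

```text
time: 24.18
ee_pos: [0.5515, -0.2057, 0.1722]
tcp_rot: [-87.0, 0.0, 17.7]
wrist_force: [0.1, -1.2, -1.0]
opening: 0.0127
```

```bash
python3 look.py 15
python3 - <<'E'
from plan import *
k,Rs=spoonpt(); print(k,Ro.from_matrix(Rs).as_euler('ZYX',degrees=True))
rows(arc(k,k+[0,0,.002],107.7,22,-4,12))
E
```

```text
24.2333 [ 0.5514 -0.2053  0.1722] [-86.9879   0.0038  17.716 ] [ 0.6794  0.3821 -0.4387]
[ 0.5516 -0.2059  0.1723]
[ 0.5474 -0.1928  0.0033] [107.7073  22.0029   0.0066]
ROWS 12
[0.0, 0.0, -0.15, 0.5, 0.0, 0.0, -1.0, 0.0, 0.01, -0.57, 1.9, 0.0, 0.0, -1.0, 0.0, 0.05, -1.2, 4.1, 0.0, 0.0, -1.0, 0.0, 0.12, -1.98, 6.7, 0.0, 0.0, -1.0, 0.0, 0.25, -2.87, 9.8, 0.0, 0.0, -1.0, 0.0, 0.45, -3.8, 13.0, 0.0, 0.0, -1.0, 0.0, 0.69, -4.71, 16.2, 0.0, 0.0, -1.0, 0.0, 0.96, -5.56, 19.3, 0.0, 0.0, -1.0, 0.0, 1.24, -6.29, 21.9, 0.0, 0.0, -1.0, 0.0, 1.49, -6.86, 24.1, 0.0, 0.0, -1.0, 0.0, 1.67, -7.24, 25.5, 0.0, 0.0, -1.0, 0.0, 1.73, -7.37, 26.0, 0.0, 0.0, -1.0]
```

View pics/wrist15.png

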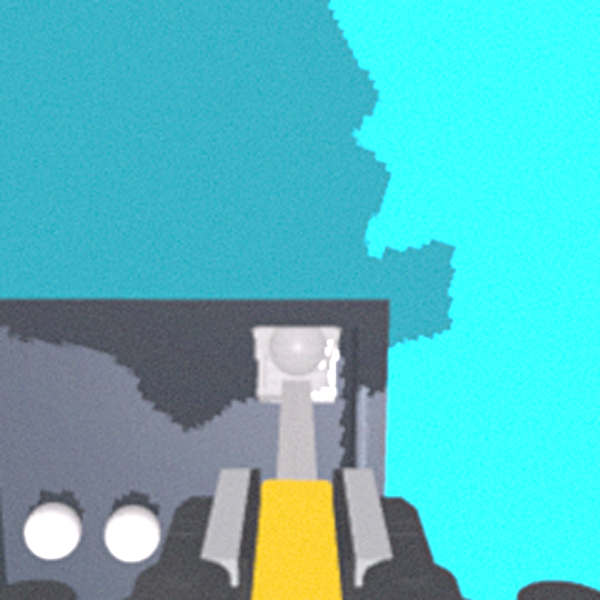

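The ball is on the ramp at (298,348), so I tip back and lift.

{"name": "arm_command", "arguments": {
  "rows": [0.0,0.0,-0.15,0.5,0.0,0.0,-1.0,0.0,0.01,-0.57,1.9,0.0,0.0,-1.0,0.0,0.05,-1.2,4.1,0.0,0.0,-1.0,0.0,0.12,-1.98,6.7,0.0,0.0,-1.0,0.0,0.25,-2.87,9.8,0.0,0.0,-1.0,0.0,0.45,-3.8,13.0,0.0,0.0,-1.0,0.0,0.69,-4.71,16.2,0.0,0.0,-1.0,0.0,0.96,-5.56,19.3,0.0,0.0,-1.0,0.0,1.24,-6.29,21.9,0.0,0.0,-1.0,0.0,1.49,-6.86,24.1,0.0,0.0,-1.0,0.0,1.67,-7.24,25.5,0.0,0.0,-1.0,0.0,1.73,-7.37,26.0,0.0,0.0,-1.0]
}}

```text
time: 25.23
ee_pos: [0.5737, -0.2766, 0.1496]
tcp_rot: [-60.8, 0.0, 17.6]
wrist_force: [0.1, 0.8, -0.4]
opening: 0.0129
```

{"name": "arm_command", "arguments": {
  "rows": [-0.01,-0.27,0.15,0.0,0.0,0.0,-1.0,-0.01,-0.99,0.55,0.0,0.0,0.0,-1.0,-0.01,-2.04,1.13,0.0,0.0,0.0,-1.0,-0.01,-3.28,1.82,0.0,0.0,0.0,-1.0,-0.01,-4.59,2.55,0.0,0.0,0.0,-1.0,-0.02,-5.83,3.24,0.0,0.0,0.0,-1.0,-0.02,-6.88,3.82,0.0,0.0,0.0,-1.0,-0.02,-7.6,4.22,0.0,0.0,0.0,-1.0,-0.02,-7.87,4.37,0.0,0.0,0.0,-1.0]
}}

```text
time: 25.98
ee_pos: [0.5736, -0.2748, 0.2442]
tcp_rot: [-61.2, -0.1, 17.7]
wrist_force: [-0.0, 0.5, -0.8]
opening: 0.0127
```

Run:
```python
from look import *
p,R=load(); p=p+R@[-.0002,-.0787,.0437]; json.dump(dict(p=p.tolist(),R=R.tolist()),open("cmd.json","w"))
c=imaging.camera("wrist"); cv2.imwrite("pics/wrist16.png",cv2.resize(c["pixels"][120:300,160:400],None,fx=2.5,fy=2.5,interpolation=cv2.INTER_CUBIC))
o=sensors.get_obs(); print(o["time"],o["ee_pos"],o["tcp_rot"],load()[0])
k,Rs=spoonpt((0,0,0)); print(k); e=np.array([.5085,.18,.095])
a=arc(k,e,107.7,-4,-4,23,ref=(0,0,0),yaw1=90)
rows(a[:12]); rows(a[12:]+[a[-1]])
```

```text
26.0333 [ 0.5736 -0.2749  0.2436] [-61.1433  -0.1138  17.7274] [ 0.5735 -0.2751  0.2412]
[ 0.5478 -0.1946  0.0952]
ROWS 12
[0.03, 0.1, 0.18, 0.0, 0.1, -0.1, -1.0, 0.11, 0.38, 0.69, 0.0, 0.3, -0.2, -1.0, 0.23, 0.83, 1.5, 0.0, 0.7, -0.4, -1.0, 0.4, 1.44, 2.59, 0.0, 1.2, -0.7, -1.0, 0.61, 2.17, 3.91, 0.0, 1.9, -1.0, -1.0, 0.85, 3.02, 5.45, 0.0, 2.6, -1.5, -1.0, 1.12, 3.97, 7.16, 0.0, 3.4, -1.9, -1.0, 1.4, 5.0, 9.02, 0.0, 4.3, -2.4, -1.0, 1.71, 6.1, 10.99, 0.0, 5.3, -2.9, -1.0, 2.03, 7.24, 13.05, 0.0, 6.2, -3.5, -1.0, 2.36, 8.41, 15.15, 0.0, 7.2, -4.0, -1.0, 2.69, 9.59, 17.28, 0.0, 8.2, -4.6, -1.0]
ROWS 12
[-0.07, 1.18, 2.13, 0.0, 1.0, -0.5, -1.0, -0.14, 2.33, 4.21, 0.0, 2.0, -1.1, -1.0, -0.2, 3.45, 6.22, 0.0, 3.0, -1.6, -1.0, -0.26, 4.5, 8.11, 0.0, 3.9, -2.1, -1.0, -0.32, 5.47, 9.86, 0.0, 4.7, -2.5, -1.0, -0.37, 6.34, 11.43, 0.0, 5.4, -2.9, -1.0, -0.42, 7.1, 12.79, 0.0, 6.0, -3.3, -1.0, -0.45, 7.71, 13.91, 0.0, 6.6, -3.6, -1.0, -0.48, 8.18, 14.75, 0.0, 7.0, -3.8, -1.0, -0.5, 8.47, 15.27, 0.0, 7.2, -3.9, -1.0, -0.5, 8.57, 15.46, 0.0, 7.3, -4.0, -1.0, -0.5, 8.57, 15.46, 0.0, 7.3, -4.0, -1.0]
```

View pics/wrist16.png

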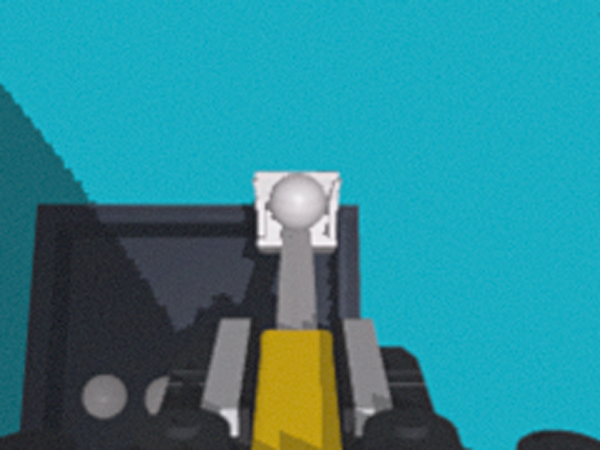

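{"name": "arm_command", "arguments": {
  "rows": [0.03,0.1,0.18,0.0,0.1,-0.1,-1.0,0.11,0.38,0.69,0.0,0.3,-0.2,-1.0,0.23,0.83,1.5,0.0,0.7,-0.4,-1.0,0.4,1.44,2.59,0.0,1.2,-0.7,-1.0,0.61,2.17,3.91,0.0,1.9,-1.0,-1.0,0.85,3.02,5.45,0.0,2.6,-1.5,-1.0,1.12,3.97,7.16,0.0,3.4,-1.9,-1.0,1.4,5.0,9.02,0.0,4.3,-2.4,-1.0,1.71,6.1,10.99,0.0,5.3,-2.9,-1.0,2.03,7.24,13.05,0.0,6.2,-3.5,-1.0,2.36,8.41,15.15,0.0,7.2,-4.0,-1.0,2.69,9.59,17.28,0.0,8.2,-4.6,-1.0]
}}

```text
time: 27.03
ee_pos: [0.538, -0.0771, 0.24]
tcp_rot: [-61.0, 0.0, 8.2]
wrist_force: [-0.3, 0.6, -0.4]
opening: 0.0128
```

{"name": "arm_command", "arguments": {
  "rows": [-0.07,1.18,2.13,0.0,1.0,-0.5,-1.0,-0.14,2.33,4.21,0.0,2.0,-1.1,-1.0,-0.2,3.45,6.22,0.0,3.0,-1.6,-1.0,-0.26,4.5,8.11,0.0,3.9,-2.1,-1.0,-0.32,5.47,9.86,0.0,4.7,-2.5,-1.0,-0.37,6.34,11.43,0.0,5.4,-2.9,-1.0,-0.42,7.1,12.79,0.0,6.0,-3.3,-1.0,-0.45,7.71,13.91,0.0,6.6,-3.6,-1.0,-0.48,8.18,14.75,0.0,7.0,-3.8,-1.0,-0.5,8.47,15.27,0.0,7.2,-3.9,-1.0,-0.5,8.57,15.46,0.0,7.3,-4.0,-1.0,-0.5,8.57,15.46,0.0,7.3,-4.0,-1.0]
}}

```text
time: 28.03
ee_pos: [0.508, 0.0959, 0.2406]
tcp_rot: [-61.0, 0.0, 0.0]
wrist_force: [0.5, 0.1, -0.3]
opening: 0.0127
```

Run:
```python
from plan import *
o=sensors.get_obs(); print(o["time"],o["ee_pos"],o["tcp_rot"],load()[0])
N=(.0118,0,.004)
k,_=spoonpt(N); print(k)
e=np.array([.5085,.249,.061])
rows(arc(k,e,90,-4,4,10,ref=N)+[arc(k,e,90,-4,4,1,ref=N)[0]]*2)
```

```text
28.0333 [0.508  0.0959 0.2406] [-60.9964   0.0229   0.0147] [0.5085 0.0955 0.2411]
[0.5085 0.1915 0.0999]
ROWS 12
[0.0, 0.17, 0.16, -0.2, 0.0, 0.0, -1.0, 0.0, 0.62, 0.57, -0.8, 0.0, 0.0, -1.0, 0.0, 1.3, 1.19, -1.7, 0.0, 0.0, -1.0, 0.0, 2.12, 1.94, -2.8, 0.0, 0.0, -1.0, 0.0, 3.03, 2.76, -4.0, 0.0, 0.0, -1.0, 0.0, 3.94, 3.58, -5.2, 0.0, 0.0, -1.0, 0.0, 4.78, 4.33, -6.3, 0.0, 0.0, -1.0, 0.0, 5.48, 4.95, -7.2, 0.0, 0.0, -1.0, 0.0, 5.96, 5.37, -7.8, 0.0, 0.0, -1.0, 0.0, 6.14, 5.53, -8.0, 0.0, 0.0, -1.0, 0.0, 6.14, 5.53, -8.0, 0.0, 0.0, -1.0, 0.0, 6.14, 5.53, -8.0, 0.0, 0.0, -1.0]
```

{"name": "arm_command", "arguments": {
  "rows": [0.0,0.17,0.16,-0.2,0.0,0.0,-1.0,0.0,0.62,0.57,-0.8,0.0,0.0,-1.0,0.0,1.3,1.19,-1.7,0.0,0.0,-1.0,0.0,2.12,1.94,-2.8,0.0,0.0,-1.0,0.0,3.03,2.76,-4.0,0.0,0.0,-1.0,0.0,3.94,3.58,-5.2,0.0,0.0,-1.0,0.0,4.78,4.33,-6.3,0.0,0.0,-1.0,0.0,5.48,4.95,-7.2,0.0,0.0,-1.0,0.0,5.96,5.37,-7.8,0.0,0.0,-1.0,0.0,6.14,5.53,-8.0,0.0,0.0,-1.0,0.0,6.14,5.53,-8.0,0.0,0.0,-1.0,0.0,6.14,5.53,-8.0,0.0,0.0,-1.0]
}}

```text
time: 29.03
ee_pos: [0.5086, 0.1735, 0.2141]
tcp_rot: [-69.0, 0.0, -0.0]
wrist_force: [-0.3, -0.5, -1.6]
opening: 0.0126
```

Run:
```python
from look import *
c=imaging.camera("wrist"); cv2.imwrite("pics/wrist17.png",cv2.resize(c["pixels"][60:300,130:430],None,fx=2.5,fy=2.5,interpolation=cv2.INTER_CUBIC))
o=sensors.get_obs(); print(o["time"],o["ee_pos"],o["tcp_rot"])
N=(.0118,0,.004); e,_=spoonpt(N); print(e)
e2=e-[0,0,.003]
a=arc(e,e2,90,4,30,5,ref=N)+arc(e2,e2,90,30,48,6,ref=N); rows(a+[a[-1]])
```

```text
29.0833 [0.5086 0.1733 0.2142] [-68.9894  -0.0051  -0.0415]
[0.5086 0.2491 0.061 ]
ROWS 12
[0.0, -0.02, 0.79, -2.7, 0.0, 0.0, -1.0, 0.0, 0.07, 2.69, -9.2, 0.0, 0.0, -1.0, 0.0, 0.46, 4.93, -16.9, 0.0, 0.0, -1.0, 0.0, 1.03, 6.76, -23.3, 0.0, 0.0, -1.0, 0.0, 1.32, 7.5, -26.0, 0.0, 0.0, -1.0, 0.0, 1.47, 7.87, -27.3, 0.0, 0.0, -1.0, 0.0, 1.87, 8.78, -30.7, 0.0, 0.0, -1.0, 0.0, 2.47, 9.93, -35.0, 0.0, 0.0, -1.0, 0.0, 3.15, 11.02, -39.3, 0.0, 0.0, -1.0, 0.0, 3.73, 11.83, -42.7, 0.0, 0.0, -1.0, 0.0, 3.98, 12.14, -44.0, 0.0, 0.0, -1.0, 0.0, 3.98, 12.14, -44.0, 0.0, 0.0, -1.0]
```

View pics/wrist17.png

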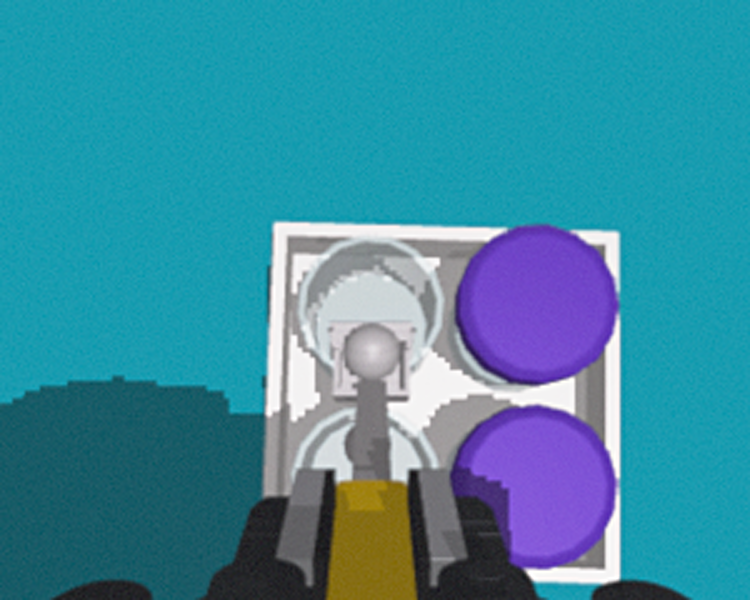

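The nose is at row 322, about 5 mm short of the far jar's rim centre (371,306). It is centred sideways, so I pour.

{"name": "arm_command", "arguments": {
  "rows": [0.0,-0.02,0.79,-2.7,0.0,0.0,-1.0,0.0,0.07,2.69,-9.2,0.0,0.0,-1.0,0.0,0.46,4.93,-16.9,0.0,0.0,-1.0,0.0,1.03,6.76,-23.3,0.0,0.0,-1.0,0.0,1.32,7.5,-26.0,0.0,0.0,-1.0,0.0,1.47,7.87,-27.3,0.0,0.0,-1.0,0.0,1.87,8.78,-30.7,0.0,0.0,-1.0,0.0,2.47,9.93,-35.0,0.0,0.0,-1.0,0.0,3.15,11.02,-39.3,0.0,0.0,-1.0,0.0,3.73,11.83,-42.7,0.0,0.0,-1.0,0.0,3.98,12.14,-44.0,0.0,0.0,-1.0,0.0,3.98,12.14,-44.0,0.0,0.0,-1.0]
}}

```text
time: 30.08
ee_pos: [0.5086, 0.3016, 0.2189]
tcp_rot: [-113.0, 0.1, -0.0]
wrist_force: [0.2, -0.1, -0.6]
opening: 0.0127
```

Run:
```python
from look import *
c=imaging.camera("wrist"); cv2.imwrite("pics/wrist18.png",cv2.resize(c["pixels"][:300,130:430],None,fx=2,fy=2,interpolation=cv2.INTER_CUBIC))
o=sensors.get_obs(); print(o["time"],o["ee_pos"],o["tcp_rot"])
N=(.0118,0,.004)
k,_=spoonpt(N)
rows(arc(k,k+[0,-.02,.05],90,48,22,8,ref=N))
# to above caddy, level, nose yaw 85.5
r=json.load(open("rest.json")); g=json.load(open("grasp_cmd.json"))
tp=np.array(g["p"])+[0,0,.075]; tR=np.array(g["R"])
p0,R0=load()
a=interp(p0,R0,tp,tR,20,-1)
rows(a[:10]); rows(a[10:]+[a[-1]]*2); print(spoonpt((0,0,0)))
```

```text
30.1333 [0.5088 0.301  0.2197] [-112.9419    0.0958   -0.0332]
ROWS 8
[0.0, -0.13, -0.49, 1.1, 0.0, 0.0, -1.0, 0.0, -0.44, -1.79, 4.1, 0.0, 0.0, -1.0, 0.0, -0.81, -3.62, 8.2, 0.0, 0.0, -1.0, 0.0, -1.13, -5.68, 13.0, 0.0, 0.0, -1.0, 0.0, -1.33, -7.71, 17.8, 0.0, 0.0, -1.0, 0.0, -1.42, -9.44, 21.9, 0.0, 0.0, -1.0, 0.0, -1.43, -10.64, 24.9, 0.0, 0.0, -1.0, 0.0, -1.42, -11.09, 26.0, 0.0, 0.0, -1.0]
ROWS 10
[0.05, 0.02, -0.2, 0.2, 0.0, 0.0, -1.0, 0.18, 0.09, -0.76, 0.6, 0.1, 0.0, -1.0, 0.4, 0.2, -1.64, 1.3, 0.3, -0.1, -1.0, 0.68, 0.34, -2.81, 2.3, 0.5, -0.1, -1.0, 1.03, 0.5, -4.22, 3.4, 0.7, -0.2, -1.0, 1.42, 0.7, -5.83, 4.7, 1.0, -0.2, -1.0, 1.85, 0.91, -7.6, 6.2, 1.2, -0.3, -1.0, 2.31, 1.14, -9.5, 7.7, 1.6, -0.4, -1.0, 2.79, 1.37, -11.47, 9.3, 1.9, -0.5, -1.0, 3.28, 1.61, -13.49, 11.0, 2.2, -0.6, -1.0]
ROWS 12
[0.57, -0.14, -2.01, 1.6, 0.3, 0.0, -1.0, 1.12, -0.27, -3.97, 3.2, 0.7, -0.1, -1.0, 1.66, -0.4, -5.86, 4.8, 1.0, -0.2, -1.0, 2.16, -0.53, -7.62, 6.2, 1.3, -0.3, -1.0, 2.61, -0.64, -9.23, 7.5, 1.5, -0.4, -1.0, 3.01, -0.74, -10.63, 8.7, 1.8, -0.4, -1.0, 3.34, -0.82, -11.79, 9.6, 1.9, -0.5, -1.0, 3.58, -0.88, -12.67, 10.4, 2.1, -0.5, -1.0, 3.74, -0.92, -13.22, 10.8, 2.2, -0.5, -1.0, 3.8, -0.93, -13.42, 11.0, 2.2, -0.5, -1.0, 3.8, -0.93, -13.42, 11.0, 2.2, -0.5, -1.0, 3.8, -0.93, -13.42, 11.0, 2.2, -0.5, -1.0]
(array([0.58  , 0.0109, 0.079 ]), array([[ 0.0788, -0.9969, -0.0001],
       [ 0.9969,  0.0788, -0.0003],
       [ 0.0003, -0.0001,  1.    ]]))
```

View pics/wrist18.png

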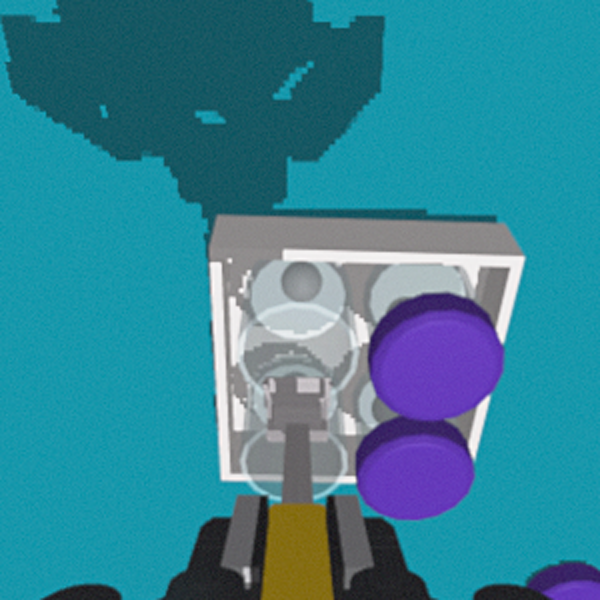

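{"name": "arm_command", "arguments": {
  "rows": [0.0,-0.13,-0.49,1.1,0.0,0.0,-1.0,0.0,-0.44,-1.79,4.1,0.0,0.0,-1.0,0.0,-0.81,-3.62,8.2,0.0,0.0,-1.0,0.0,-1.13,-5.68,13.0,0.0,0.0,-1.0,0.0,-1.33,-7.71,17.8,0.0,0.0,-1.0,0.0,-1.42,-9.44,21.9,0.0,0.0,-1.0,0.0,-1.43,-10.64,24.9,0.0,0.0,-1.0,0.0,-1.42,-11.09,26.0,0.0,0.0,-1.0]
}}

```text
time: 30.8
ee_pos: [0.5085, 0.2014, 0.28]
tcp_rot: [-86.7, -0.3, -0.2]
wrist_force: [-0.6, 0.3, -0.3]
opening: 0.0129
```

{"name": "arm_command", "arguments": {
  "rows": [0.05,0.02,-0.2,0.2,0.0,0.0,-1.0,0.18,0.09,-0.76,0.6,0.1,0.0,-1.0,0.4,0.2,-1.64,1.3,0.3,-0.1,-1.0,0.68,0.34,-2.81,2.3,0.5,-0.1,-1.0,1.03,0.5,-4.22,3.4,0.7,-0.2,-1.0,1.42,0.7,-5.83,4.7,1.0,-0.2,-1.0,1.85,0.91,-7.6,6.2,1.2,-0.3,-1.0,2.31,1.14,-9.5,7.7,1.6,-0.4,-1.0,2.79,1.37,-11.47,9.3,1.9,-0.5,-1.0,3.28,1.61,-13.49,11.0,2.2,-0.6,-1.0]
}}

```text
time: 31.63
ee_pos: [0.5415, 0.0703, 0.2526]
tcp_rot: [-75.9, -0.2, -2.2]
wrist_force: [0.2, 0.2, -1.2]
opening: 0.0129
```

{"name": "arm_command", "arguments": {
  "rows": [0.57,-0.14,-2.01,1.6,0.3,0.0,-1.0,1.12,-0.27,-3.97,3.2,0.7,-0.1,-1.0,1.66,-0.4,-5.86,4.8,1.0,-0.2,-1.0,2.16,-0.53,-7.62,6.2,1.3,-0.3,-1.0,2.61,-0.64,-9.23,7.5,1.5,-0.4,-1.0,3.01,-0.74,-10.63,8.7,1.8,-0.4,-1.0,3.34,-0.82,-11.79,9.6,1.9,-0.5,-1.0,3.58,-0.88,-12.67,10.4,2.1,-0.5,-1.0,3.74,-0.92,-13.22,10.8,2.2,-0.5,-1.0,3.8,-0.93,-13.42,11.0,2.2,-0.5,-1.0,3.8,-0.93,-13.42,11.0,2.2,-0.5,-1.0,3.8,-0.93,-13.42,11.0,2.2,-0.5,-1.0]
}}

```text
time: 32.63
ee_pos: [0.5741, -0.0626, 0.2305]
tcp_rot: [-65.0, -0.0, -4.5]
wrist_force: [-0.1, -0.6, -0.9]
opening: 0.0128
```

Run:
```python
from look import *
c=imaging.camera("wrist"); cv2.imwrite("pics/wrist19.png",cv2.resize(c["pixels"][100:340,130:430],None,fx=2.5,fy=2.5,interpolation=cv2.INTER_CUBIC))
o=sensors.get_obs(); print(o["time"],o["ee_pos"],o["tcp_rot"],load()[0])
g=json.load(open("grasp_cmd.json")); tp=np.array(g["p"]); tR=np.array(g["R"])
p0,R0=load()
rows(interp(p0,R0,tp+[0,0,.003],tR,11,-1)+[(tp+[0,0,.003],tR,-1)])
```

```text
32.6833 [ 0.5741 -0.0624  0.2307] [-64.9923  -0.0263  -4.4739] [ 0.5741 -0.063   0.2305]
ROWS 12
[0.0, 0.15, -0.07, 0.0, 0.0, 0.0, -1.0, 0.0, 0.57, -0.27, 0.0, 0.0, 0.0, -1.0, 0.0, 1.19, -0.56, 0.0, 0.0, 0.0, -1.0, 0.0, 1.96, -0.91, 0.0, 0.0, 0.0, -1.0, 0.0, 2.82, -1.31, 0.0, 0.0, 0.0, -1.0, 0.0, 3.7, -1.73, 0.0, 0.0, 0.0, -1.0, 0.0, 4.56, -2.13, 0.0, 0.0, 0.0, -1.0, 0.0, 5.33, -2.49, 0.0, 0.0, 0.0, -1.0, 0.0, 5.95, -2.78, 0.0, 0.0, 0.0, -1.0, 0.0, 6.37, -2.97, 0.0, 0.0, 0.0, -1.0, 0.0, 6.52, -3.04, 0.0, 0.0, 0.0, -1.0, 0.0, 6.52, -3.04, 0.0, 0.0, 0.0, -1.0]
```

View pics/wrist19.png

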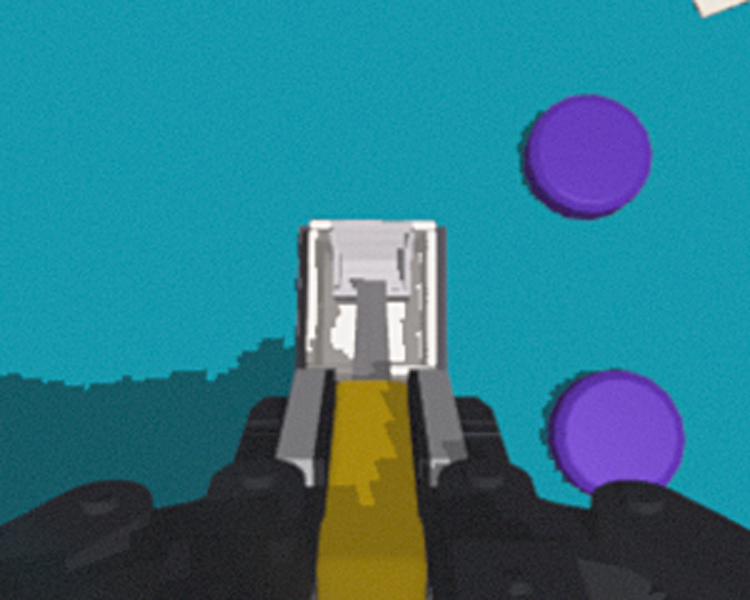

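{"name": "arm_command", "arguments": {
  "rows": [0.0,0.15,-0.07,0.0,0.0,0.0,-1.0,0.0,0.57,-0.27,0.0,0.0,0.0,-1.0,0.0,1.19,-0.56,0.0,0.0,0.0,-1.0,0.0,1.96,-0.91,0.0,0.0,0.0,-1.0,0.0,2.82,-1.31,0.0,0.0,0.0,-1.0,0.0,3.7,-1.73,0.0,0.0,0.0,-1.0,0.0,4.56,-2.13,0.0,0.0,0.0,-1.0,0.0,5.33,-2.49,0.0,0.0,0.0,-1.0,0.0,5.95,-2.78,0.0,0.0,0.0,-1.0,0.0,6.37,-2.97,0.0,0.0,0.0,-1.0,0.0,6.52,-3.04,0.0,0.0,0.0,-1.0,0.0,6.52,-3.04,0.0,0.0,0.0,-1.0]
}}

```text
time: 33.68
ee_pos: [0.574, -0.063, 0.1581]
tcp_rot: [-65.0, 0.0, -4.5]
wrist_force: [0.9, 0.3, -0.7]
opening: 0.0127
```

Run:
```python
from look import *
c=imaging.camera("wrist"); cv2.imwrite("pics/wrist20.png",cv2.resize(c["pixels"][100:340,130:430],None,fx=2.5,fy=2.5,interpolation=cv2.INTER_CUBIC))
o=sensors.get_obs(); print(o["time"],o["ee_pos"],o["tcp_rot"],o["wrist_force"],load()[0])
g=json.load(open("grasp_cmd.json")); tp=np.array(g["p"]); tR=np.array(g["R"])
rows([(tp+[0,0,z],tR,-1) for z in (.002,.001,.0005,.0003,.0003)])
```

```text
33.7333 [ 0.5742 -0.063   0.1586] [-64.9819  -0.0152  -4.5191] [-0.5771  0.0791  0.6725] [ 0.5741 -0.063   0.1586]
ROWS 5
[0.0, 0.09, -0.05, 0.0, 0.0, 0.0, -1.0, 0.0, 0.18, -0.09, 0.0, 0.0, 0.0, -1.0, 0.0, 0.23, -0.11, 0.0, 0.0, 0.0, -1.0, 0.0, 0.25, -0.12, 0.0, 0.0, 0.0, -1.0, 0.0, 0.25, -0.12, 0.0, 0.0, 0.0, -1.0]
```

View pics/wrist20.png

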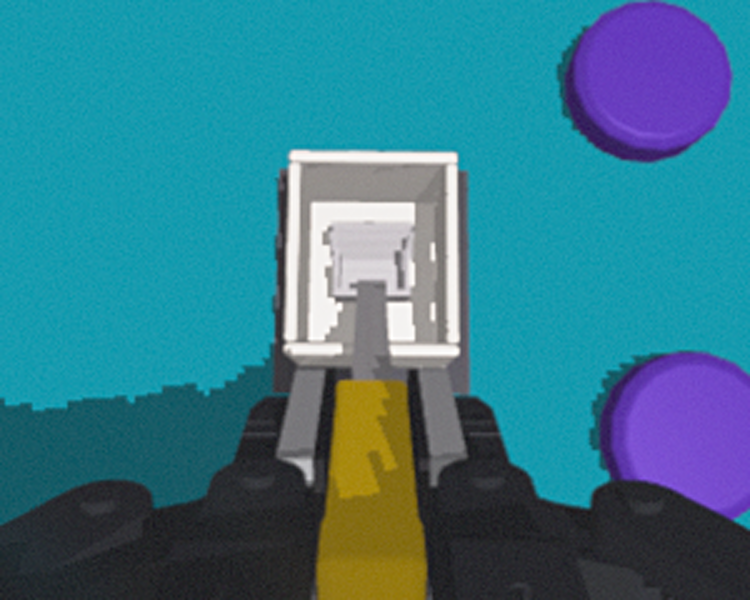

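The bowl is inside the caddy, well clear of the walls. I lower it the last 3 mm.

{"name": "arm_command", "arguments": {
  "rows": [0.0,0.09,-0.05,0.0,0.0,0.0,-1.0,0.0,0.18,-0.09,0.0,0.0,0.0,-1.0,0.0,0.23,-0.11,0.0,0.0,0.0,-1.0,0.0,0.25,-0.12,0.0,0.0,0.0,-1.0,0.0,0.25,-0.12,0.0,0.0,0.0,-1.0]
}}

```text
time: 34.15
ee_pos: [0.5741, -0.063, 0.1557]
tcp_rot: [-65.0, -0.0, -4.5]
wrist_force: [-0.5, 0.8, -0.9]
opening: 0.0131
```

{"name": "arm_command", "arguments": {
  "rows": [0,0.03,-0.01,0,0,0,-1,0,0.05,-0.02,0,0,0,-1,0,0.05,-0.02,0,0,0,-1]
}}

```text
time: 34.4
ee_pos: [0.5742, -0.0631, 0.1556]
tcp_rot: [-65.0, -0.0, -4.5]
wrist_force: [-1.1, -0.6, 3.2]
opening: 0.0128
```

Contact at 3 N up. Now I release slowly.

{"name": "arm_command", "arguments": {
  "rows": [0,0,0,0,0,0,-0.7,0,0,0,0,0,0,-0.6,0,0,0,0,0,0,-0.5,0,0,0,0,0,0,-0.4,0,0,0,0,0,0,-0.2,0,0,0,0,0,0,0,0,0,0,0,0,0,0,0,0,0,0,0,0,0,0,0,0,0,0,0,0],
  "force": 30
}}

```text
time: 35.15
ee_pos: [0.5741, -0.063, 0.1551]
tcp_rot: [-65.0, -0.0, -4.5]
wrist_force: [-0.2, 0.4, -0.3]
opening: 0.0427
```

Run:
```python
from look import *
c=imaging.camera("wrist"); cv2.imwrite("pics/wrist21.png",cv2.resize(c["pixels"][100:380,130:430],None,fx=2.1,fy=2.1,interpolation=cv2.INTER_CUBIC))
o=sensors.get_obs(); print(o["time"],o["ee_pos"],o["tcp_rot"],o["wrist_force"],o["opening"])
```

```text
35.2 [ 0.5741 -0.063   0.1552] [-64.982  -0.007  -4.519] [0.4062 0.5933 0.4133] 0.04215861053806058
```

View pics/wrist21.png

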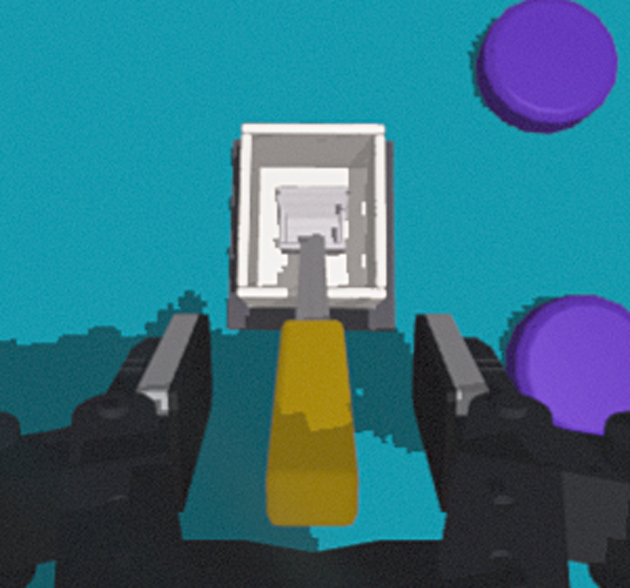

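{"name": "arm_command", "arguments": {
  "rows": [0,-0.5,0,0,0,0,0,0,-1.5,0,0,0,0,0,0,-3,0,0,0,0,0,0,-5,0,0,0,0,0,0,-7,0,0,0,0,0,0,-9,0,0,0,0,0,0,-11,0,0,0,0,0,0,-12,0,0,0,0,0,0,-12,0,0,0,0,0,0,-12,0,0,0,0,0]
}}

```text
time: 36.03
ee_pos: [0.5703, -0.1139, 0.264]
tcp_rot: [-65.0, -0.0, -4.6]
wrist_force: [-0.3, 0.4, -0.9]
opening: 0.0426
```

Run:
```python
from look import *
s=imaging.camera("scene"); cv2.imwrite("pics/scene22.png",cv2.resize(s["pixels"][150:310,100:440],None,fx=2.3,fy=2.3,interpolation=cv2.INTER_CUBIC))
d=imaging.camera("side"); cv2.imwrite("pics/side22.png",cv2.resize(d["pixels"][140:360,170:370],None,fx=2.7,fy=2.7,interpolation=cv2.INTER_CUBIC))
c=imaging.camera("wrist"); cv2.imwrite("pics/wrist22.png",c["pixels"])
print(sensors.get_obs()["time"])
```

```text
36.1833
```

View pics/scene22.png

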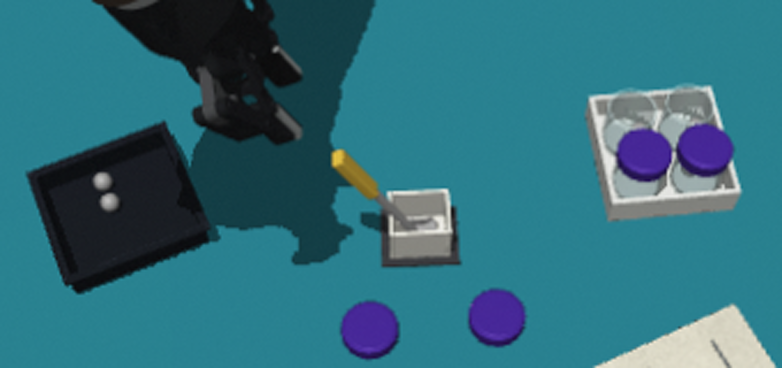

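View pics/side22.png

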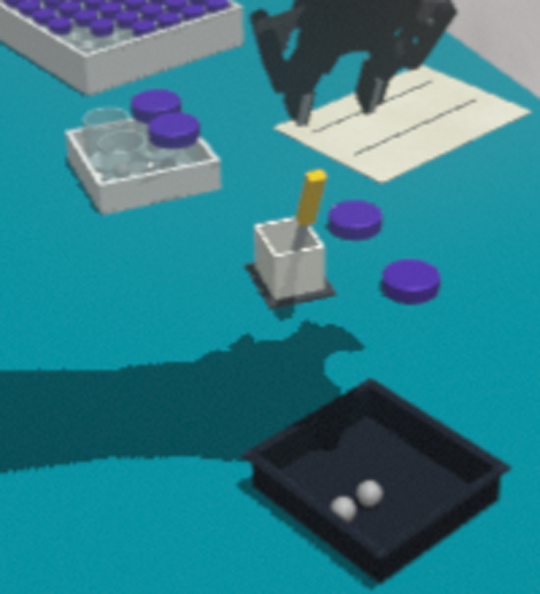

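View pics/wrist22.png

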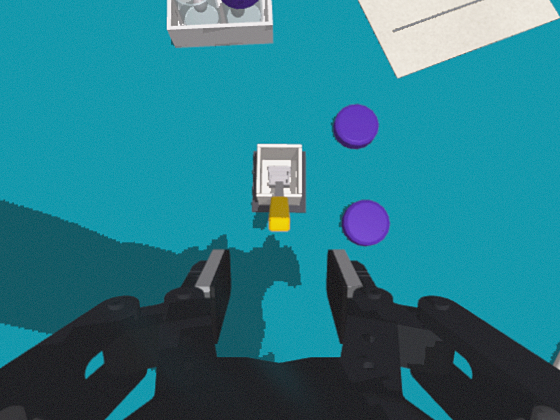

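Run:
```python
from look import *
s=imaging.camera("scene"); a=cv2.resize(s["pixels"][180:250,345:425],None,fx=7,fy=7,interpolation=cv2.INTER_CUBIC)
cv2.imwrite("pics/scene23.png",a)
```

```text
(no output)
```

View pics/scene23.png

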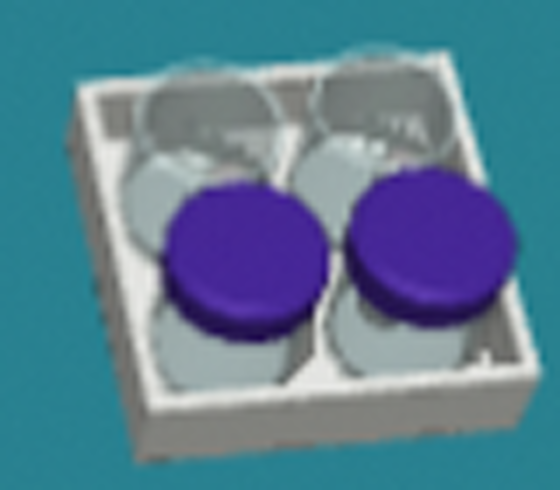

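Run:
```python
from plan import *
g=json.load(open("grasp_cmd.json")); R=np.array(g["R"]); p=np.array(g["p"])+[0,0,.003]
p=p+R@[0,.0025+.0005-.12,-.0014]; json.dump(dict(p=p.tolist(),R=R.tolist()),open("cmd.json","w")); print(p,sensors.get_obs()["ee_pos"])
R1=Ro.from_euler('xyz',[-90,0,0],degrees=True).as_matrix()
t=np.array([.50,.165,.30]); rows(interp(p,R,t,R1,11,0)+[(t,R1,0)])
```

```text
[ 0.57   -0.1136  0.264 ] [ 0.5699 -0.1132  0.2627]
ROWS 12
[-0.21, 0.19, 0.61, -0.6, -0.1, 0.0, 0.0, -0.8, 0.72, 2.28, -2.2, -0.4, 0.1, 0.0, -1.68, 1.5, 4.78, -4.6, -0.8, 0.2, 0.0, -2.76, 2.47, 7.87, -7.5, -1.3, 0.3, 0.0, -3.97, 3.56, 11.31, -10.8, -1.9, 0.4, 0.0, -5.21, 4.67, 14.87, -14.2, -2.5, 0.6, 0.0, -6.42, 5.76, 18.32, -17.5, -3.1, 0.7, 0.0, -7.5, 6.73, 21.41, -20.4, -3.6, 0.8, 0.0, -8.38, 7.51, 23.91, -22.8, -4.1, 0.9, 0.0, -8.97, 8.04, 25.58, -24.4, -4.4, 1.0, 0.0, -9.18, 8.23, 26.19, -25.0, -4.5, 1.0, 0.0, -9.18, 8.23, 26.19, -25.0, -4.5, 1.0, 0.0]
```

{"name": "arm_command", "arguments": {
  "rows": [-0.21,0.19,0.61,-0.6,-0.1,0.0,0.0,-0.8,0.72,2.28,-2.2,-0.4,0.1,0.0,-1.68,1.5,4.78,-4.6,-0.8,0.2,0.0,-2.76,2.47,7.87,-7.5,-1.3,0.3,0.0,-3.97,3.56,11.31,-10.8,-1.9,0.4,0.0,-5.21,4.67,14.87,-14.2,-2.5,0.6,0.0,-6.42,5.76,18.32,-17.5,-3.1,0.7,0.0,-7.5,6.73,21.41,-20.4,-3.6,0.8,0.0,-8.38,7.51,23.91,-22.8,-4.1,0.9,0.0,-8.97,8.04,25.58,-24.4,-4.4,1.0,0.0,-9.18,8.23,26.19,-25.0,-4.5,1.0,0.0,-9.18,8.23,26.19,-25.0,-4.5,1.0,0.0]
}}

```text
time: 37.23
ee_pos: [0.4993, 0.1669, 0.3]
tcp_rot: [-90.0, -0.0, 0.2]
wrist_force: [-0.2, -0.9, -0.1]
opening: 0.0425
```

Run:
```python
from look import *
c=imaging.camera("wrist"); cv2.imwrite("pics/wrist24.png",c["pixels"]); print(sensors.get_obs()["time"])
```

```text
37.2833
```

View pics/wrist24.png

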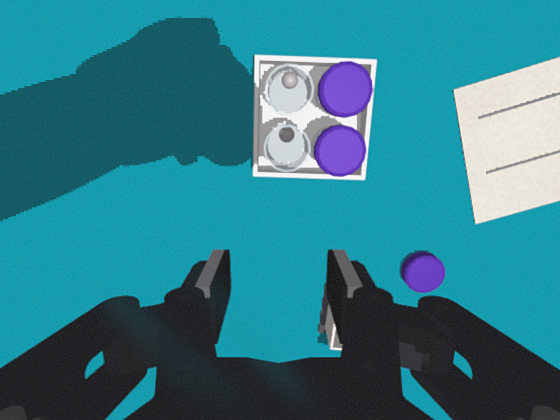

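Each open jar holds one ball, at (290,80) and (286,134), and all four jars are standing in their places. I hand the job in.

```bash
python3 -c "
from workcell import bot; print(bot.job_done())"
```

```text
the job is handed in; nothing more can be done
None
```

I put one steel ball from the stock tray into each open jar with the spoon. I then stood the spoon back in its caddy, bowl down, and handed the job in at about 37 s of the 72 s allowed.

- **Jars:** the last wrist picture shows exactly one ball in each open jar, and all four jars standing in their places in the carton.
- **Balls:** the scene picture before hand-in shows the other two balls still in the stock tray. The gripper never came near any ball.
- **Spoon:** the scene, side and wrist pictures show it standing free in the caddy.
- **Caps and forces:** the closed jars and loose caps look undisturbed. The highest wrist force reported was about 6 N, from feeling for the tray floor before the first scoop.

No check failed. Camera estimates of where things stood differed by up to about 3 mm, and I handled that by checking with the wrist camera before each scoop and pour.

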